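# Load the suction board holder

## Robot

A 6-joint arm with a two-finger parallel gripper is mounted at the origin on the work surface. World frame = base frame: x ahead of the robot, y to its left, z up, the work surface at z = 0. Lengths are in mm, angles in rad, forces in N, time in s.
With the tool pointing down it reaches from about 350 to 775 mm from the base axis. Payload 5.5 kg.
Tool frame: the origin (TCP) lies at the very end of the fingers, on their centre line; the grasp point (between the pads) lies arm.grip_depth behind it (arm.grip_depth is the distance from the TCP to the grasp point, in mm); z points along the fingers, y is the direction in which the jaws open and shut (so a half turn about z gives the same grasp; the last joint's range is limited). The gripper opens to 85 mm and grips with 20 to 120 N. Pads are 22 mm wide; open, the fingers measure 114 mm over their backs; the gripper's body (76 mm by 85 mm) begins 54 mm behind the grasp point. The pads swing forward as they close: fully open they stand 13 mm farther back than shut.
Start: joints at [1.019, 0.313, 0.046, 1.304, 0, 1.431], TCP at [230.178, 526.963, 231.323] pointing down, gripper open.
Joint ranges: [-2.76, 2.76], [-0.86, 1.69], [-1.03, 1.26], [-2.2, 2.34], [-1.47, 1.5], [-3.14, 3.14]. Speed limits (rad/s): [2.57, 2.57, 3.14, 3.14, 3.14, 3.14].

## Interface

Orientations are given as a rotation vector (axis times angle).
In Python, from bench import arm gives the robot as it stands.
- The arm moves only by the shell command python3 -m creep 'ROWS' [FORCE]. ROWS is a JSON object of lists of equal length, an entry for each row: "delta_pos": the shift along the world's x, y, z in m, a list of three; "turn": the turn, a rotation vector about the world's x, y, z in rad, a list of three; "claw": the gripper's target within -1 to 1 (shut at 1, half-way at 0, fully open at -1). A call has 1 to 8 rows; each row is the pose to reach, as a shift and turn from the pose commanded when the call began; what a row does not reach only later rows make up. A row lasts 1/8 s, in which the tool goes at most 62.5 mm and 10.7 degrees, less where a joint would pass 70% of its speed; a pose out of reach is approached as far as the arm can. A call with a gripper value outside its range is refused whole. The fingers move at their own pace and stop on an object; FORCE is the grip in N (left out, the last holds). Time passes only in rows, so rows that repeat a pose let the fingers close. It gives the time, the measured TCP pose, the force and the opening at its end, in the units of the state.
- arm.get_state(): the state, without advancing time (a new reading comes with each control period).
- arm.read_camera(name): name is "side" or "top" or "wrist"; returns a dict with "img" (480x640x3 uint8, red, green, blue), "fovy" (degrees; the focal length in pixels is half the picture's height over the tangent of half this angle, whatever the lens; pixels are square), "cx", "cy" (the principal point, pixels), "origin" and "rotation" of the camera in the world. Camera axes: x right, y down, z forward; pixel columns grow to the right and rows downward; lengths in mm; the calibration is good to about 2 mm. A picture is of the moment at which its call begins. There is no depth.
- arm.job_done(): hands the job in, once; it reports no verdict.
The state is a dict: "time": time; "joint_pos": joint angles; "qvel": joint speeds; "tau": joint torques, N m; "tcp_pos": TCP position; "ee_rot": TCP orientation; "force": force on the tool from outside, world axes, zero at the start; "wrist_torque": the same for the moment, N m; "finger_gap": opening from 0.0 (shut) to 1.0 (fully open).
Only numpy, scipy, OpenCV 4.12 (cv2) and the standard library are available. Lean on these libraries where they do the work, as an engineer would, in place of code of your own. Each camera call takes 0.05 s, during which the arm holds its last target.

## Task

Turn the holder's red valve lever fully shut, across the pipe, while all four bays are still empty; then, with it shut, load every green circuit board from the mat into a bay of its own and fill each bay left over with an orange cover plate, each with one short edge tucked under the blue lip and the opposite edge lowered until the plate lies flat on the bay floor. When all four bays are filled, turn the lever fully open again, in line with the pipe, and leave the other things on the bench where they are.

Things in the scene. Friction and masses are not known exactly. Their poses are not given: they have to be found in the camera images.
- bay0 (a point): Centre of the floor of the holder's end bay farthest from the valve, 20 mm above the bench. The holder is a fixed aluminium block, 130 x 292 mm, its four bays in a row along y, 70 mm apart. Axes of all four bays: x from the blue lip's side across to the low ridge, y along the row towards the valve, z up. A plate home in a bay lies flat on its floor, centre point 17 mm above the floor.
- bay1 (a point): Centre of the floor of the bay beside bay0. All bays, in this frame: wall at x = -37 mm; on it the blue lip overhangs to x = -28 mm, underside 10 mm and top 14 mm above the floor; opposite, a 6 mm high ridge with its face at x = +37 mm; 6 mm high ribs at y = -29 and +29 mm. A 70 mm plate cannot drop in flat: one edge goes tilted under the lip, then the other down inside the ridge.
- bay2 (a point): Centre of the floor of the third bay, shaped as the others and with the same axes.
- bay3 (a point): Centre of the floor of the end bay next to the valve, shaped as the others and with the same axes. The lip and the wall are on the side towards the robot.
- lever (a joint): Quarter-turn valve lever on a vertical stem, rad: 0 = shut (at its stop, across the pipe, pointing along the holder's +x), 1.571 = open (at its stop, in line with the pipe, pointing along +y, away from the bays). Anticlockwise from above opens it. It stays where it is left; about 3 N at the grip moves it. Starts open or nearly so.
- lever_grip (a point): Where to take or push the red-sleeved lever, 65 mm from the stem axis, at mid thickness. x points out along the lever, z up. It is a level bar 14 mm wide, 12 mm thick, underside 74 mm above the bench, reaching 94 mm from the axis. Below it: pipe (top at 42 mm), valve body (50 mm); a 55 mm high trap begins 15 mm past the tip when open.
- stem_top (a point): The lever's axis of rotation, at its mid height, 95 mm beyond bay3's centre along the holder's y; z up, x and y as the holder's.
- board0_c (a point): A green circuit board with a dark finned heatsink (2 to 4 boards are present, others absent): plate 70 (own x) x 50 (y) x 4 mm; the heatsink 30 (x) x 16 (y) x 30 mm tall stands on its middle, to be pinched on its long sides from above. Either end may go under the lip. Point: its centre, 17 mm above the underside; z up. 0.06 to 0.14 kg. Starts on a 2 mm mat.
- board1_c (a point): A green circuit board with a dark finned heatsink (2 to 4 boards are present, others absent): plate 70 (own x) x 50 (y) x 4 mm; the heatsink 30 (x) x 16 (y) x 30 mm tall stands on its middle, to be pinched on its long sides from above. Either end may go under the lip. Point: its centre, 17 mm above the underside; z up. 0.06 to 0.14 kg. Starts on a 2 mm mat.
- board2_c (a point): A green circuit board with a dark finned heatsink (2 to 4 boards are present, others absent): plate 70 (own x) x 50 (y) x 4 mm; the heatsink 30 (x) x 16 (y) x 30 mm tall stands on its middle, to be pinched on its long sides from above. Either end may go under the lip. Point: its centre, 17 mm above the underside; z up. 0.06 to 0.14 kg. Starts on a 2 mm mat.
- board3_c (a point): A green circuit board with a dark finned heatsink (2 to 4 boards are present, others absent): plate 70 (own x) x 50 (y) x 4 mm; the heatsink 30 (x) x 16 (y) x 30 mm tall stands on its middle, to be pinched on its long sides from above. Either end may go under the lip. Point: its centre, 17 mm above the underside; z up. 0.06 to 0.14 kg. Starts on a 2 mm mat.
- cover0_c (a point): An orange plastic cover plate for an unused bay, always present: plate 70 (own x) x 50 (y) x 4 mm; a grip rib 30 (x) x 16 (y) x 30 mm tall stands on its middle, to be pinched on its long sides from above. Either end may go under the lip. Point: its centre, 17 mm above the underside; z up. 0.06 to 0.14 kg. Starts on a 2 mm mat.
- cover1_c (a point): An orange plastic cover plate for an unused bay, always present: plate 70 (own x) x 50 (y) x 4 mm; a grip rib 30 (x) x 16 (y) x 30 mm tall stands on its middle, to be pinched on its long sides from above. Either end may go under the lip. Point: its centre, 17 mm above the underside; z up. 0.06 to 0.14 kg. Starts on a 2 mm mat.
- mouse: Bystander on the bench, to be left alone: black computer mouse, 105 x 60 x 33 mm; origin on its underside at its middle.
- tape: Bystander on the bench, to be left alone: red tape roll, 64 mm across, 18 mm high; origin on its underside at its middle.
- driver_red: Bystander on the bench, to be left alone: screwdriver with red handle, 170 mm; origin on its underside line.
- driver_green: Bystander on the bench, to be left alone: screwdriver with green handle, 170 mm; origin on its underside line.
- meter: Bystander on the bench, to be left alone: yellow multimeter, 150 x 75 x 32 mm; origin on its underside at its middle.
- case: Bystander on the bench, to be left alone: small black instrument case, 70 x 50 x 24 mm; origin on its underside at its middle.

How it is judged (in metres and radians):
On the way, in this order (a step that is already met when the one before it is completed fails the run):
1. the valve lever is fully shut (below 0.12 rad) while no board or cover is in a bay (value of joint lever below 0.12 rad and horizontal distance between each of board0_c, board1_c, board2_c, board3_c, cover0_c, cover1_c and bay0 above 0.03 m and horizontal distance between each of board0_c, board1_c, board2_c, board3_c, cover0_c, cover1_c and bay1 above 0.03 m and horizontal distance between each of board0_c, board1_c, board2_c, board3_c, cover0_c, cover1_c and bay2 above 0.03 m and horizontal distance between each of board0_c, board1_c, board2_c, board3_c, cover0_c, cover1_c and bay3 above 0.03 m), for 0.2 s.
2. with the lever still shut, every board lies home in a bay and every bay holds a board or a cover (value of joint lever below 0.12 rad and ((horizontal distance between board0_c and bay0 below 0.008 m and z of board0_c in the frame of bay0 between 0.0135 and 0.0205 m and angle between board0_c's own z axis and vertical below 0.06 rad) or (horizontal distance between board0_c and bay1 below 0.008 m and z of board0_c in the frame of bay1 between 0.0135 and 0.0205 m and angle between board0_c's own z axis and vertical below 0.06 rad) or (horizontal distance between board0_c and bay2 below 0.008 m and z of board0_c in the frame of bay2 between 0.0135 and 0.0205 m and angle between board0_c's own z axis and vertical below 0.06 rad) or (horizontal distance between board0_c and bay3 below 0.008 m and z of board0_c in the frame of bay3 between 0.0135 and 0.0205 m and angle between board0_c's own z axis and vertical below 0.06 rad)) and ((horizontal distance between board1_c and bay0 below 0.008 m and z of board1_c in the frame of bay0 between 0.0135 and 0.0205 m and angle between board1_c's own z axis and vertical below 0.06 rad) or (horizontal distance between board1_c and bay1 below 0.008 m and z of board1_c in the frame of bay1 between 0.0135 and 0.0205 m and angle between board1_c's own z axis and vertical below 0.06 rad) or (horizontal distance between board1_c and bay2 below 0.008 m and z of board1_c in the frame of bay2 between 0.0135 and 0.0205 m and angle between board1_c's own z axis and vertical below 0.06 rad) or (horizontal distance between board1_c and bay3 below 0.008 m and z of board1_c in the frame of bay3 between 0.0135 and 0.0205 m and angle between board1_c's own z axis and vertical below 0.06 rad)) and ((horizontal distance between board2_c and bay0 below 0.008 m and z of board2_c in the frame of bay0 between 0.0135 and 0.0205 m and angle between board2_c's own z axis and vertical below 0.06 rad) or (horizontal distance between board2_c and bay1 below 0.008 m and z of board2_c in the frame of bay1 between 0.0135 and 0.0205 m and angle between board2_c's own z axis and vertical below 0.06 rad) or (horizontal distance between board2_c and bay2 below 0.008 m and z of board2_c in the frame of bay2 between 0.0135 and 0.0205 m and angle between board2_c's own z axis and vertical below 0.06 rad) or (horizontal distance between board2_c and bay3 below 0.008 m and z of board2_c in the frame of bay3 between 0.0135 and 0.0205 m and angle between board2_c's own z axis and vertical below 0.06 rad)) and ((horizontal distance between board3_c and bay0 below 0.008 m and z of board3_c in the frame of bay0 between 0.0135 and 0.0205 m and angle between board3_c's own z axis and vertical below 0.06 rad) or (horizontal distance between board3_c and bay1 below 0.008 m and z of board3_c in the frame of bay1 between 0.0135 and 0.0205 m and angle between board3_c's own z axis and vertical below 0.06 rad) or (horizontal distance between board3_c and bay2 below 0.008 m and z of board3_c in the frame of bay2 between 0.0135 and 0.0205 m and angle between board3_c's own z axis and vertical below 0.06 rad) or (horizontal distance between board3_c and bay3 below 0.008 m and z of board3_c in the frame of bay3 between 0.0135 and 0.0205 m and angle between board3_c's own z axis and vertical below 0.06 rad)) and ((horizontal distance between board0_c and bay0 below 0.008 m and z of board0_c in the frame of bay0 between 0.0135 and 0.0205 m and angle between board0_c's own z axis and vertical below 0.06 rad) or (horizontal distance between board1_c and bay0 below 0.008 m and z of board1_c in the frame of bay0 between 0.0135 and 0.0205 m and angle between board1_c's own z axis and vertical below 0.06 rad) or (horizontal distance between board2_c and bay0 below 0.008 m and z of board2_c in the frame of bay0 between 0.0135 and 0.0205 m and angle between board2_c's own z axis and vertical below 0.06 rad) or (horizontal distance between board3_c and bay0 below 0.008 m and z of board3_c in the frame of bay0 between 0.0135 and 0.0205 m and angle between board3_c's own z axis and vertical below 0.06 rad) or (horizontal distance between cover0_c and bay0 below 0.008 m and z of cover0_c in the frame of bay0 between 0.0135 and 0.0205 m and angle between cover0_c's own z axis and vertical below 0.06 rad) or (horizontal distance between cover1_c and bay0 below 0.008 m and z of cover1_c in the frame of bay0 between 0.0135 and 0.0205 m and angle between cover1_c's own z axis and vertical below 0.06 rad)) and ((horizontal distance between board0_c and bay1 below 0.008 m and z of board0_c in the frame of bay1 between 0.0135 and 0.0205 m and angle between board0_c's own z axis and vertical below 0.06 rad) or (horizontal distance between board1_c and bay1 below 0.008 m and z of board1_c in the frame of bay1 between 0.0135 and 0.0205 m and angle between board1_c's own z axis and vertical below 0.06 rad) or (horizontal distance between board2_c and bay1 below 0.008 m and z of board2_c in the frame of bay1 between 0.0135 and 0.0205 m and angle between board2_c's own z axis and vertical below 0.06 rad) or (horizontal distance between board3_c and bay1 below 0.008 m and z of board3_c in the frame of bay1 between 0.0135 and 0.0205 m and angle between board3_c's own z axis and vertical below 0.06 rad) or (horizontal distance between cover0_c and bay1 below 0.008 m and z of cover0_c in the frame of bay1 between 0.0135 and 0.0205 m and angle between cover0_c's own z axis and vertical below 0.06 rad) or (horizontal distance between cover1_c and bay1 below 0.008 m and z of cover1_c in the frame of bay1 between 0.0135 and 0.0205 m and angle between cover1_c's own z axis and vertical below 0.06 rad)) and ((horizontal distance between board0_c and bay2 below 0.008 m and z of board0_c in the frame of bay2 between 0.0135 and 0.0205 m and angle between board0_c's own z axis and vertical below 0.06 rad) or (horizontal distance between board1_c and bay2 below 0.008 m and z of board1_c in the frame of bay2 between 0.0135 and 0.0205 m and angle between board1_c's own z axis and vertical below 0.06 rad) or (horizontal distance between board2_c and bay2 below 0.008 m and z of board2_c in the frame of bay2 between 0.0135 and 0.0205 m and angle between board2_c's own z axis and vertical below 0.06 rad) or (horizontal distance between board3_c and bay2 below 0.008 m and z of board3_c in the frame of bay2 between 0.0135 and 0.0205 m and angle between board3_c's own z axis and vertical below 0.06 rad) or (horizontal distance between cover0_c and bay2 below 0.008 m and z of cover0_c in the frame of bay2 between 0.0135 and 0.0205 m and angle between cover0_c's own z axis and vertical below 0.06 rad) or (horizontal distance between cover1_c and bay2 below 0.008 m and z of cover1_c in the frame of bay2 between 0.0135 and 0.0205 m and angle between cover1_c's own z axis and vertical below 0.06 rad)) and ((horizontal distance between board0_c and bay3 below 0.008 m and z of board0_c in the frame of bay3 between 0.0135 and 0.0205 m and angle between board0_c's own z axis and vertical below 0.06 rad) or (horizontal distance between board1_c and bay3 below 0.008 m and z of board1_c in the frame of bay3 between 0.0135 and 0.0205 m and angle between board1_c's own z axis and vertical below 0.06 rad) or (horizontal distance between board2_c and bay3 below 0.008 m and z of board2_c in the frame of bay3 between 0.0135 and 0.0205 m and angle between board2_c's own z axis and vertical below 0.06 rad) or (horizontal distance between board3_c and bay3 below 0.008 m and z of board3_c in the frame of bay3 between 0.0135 and 0.0205 m and angle between board3_c's own z axis and vertical below 0.06 rad) or (horizontal distance between cover0_c and bay3 below 0.008 m and z of cover0_c in the frame of bay3 between 0.0135 and 0.0205 m and angle between cover0_c's own z axis and vertical below 0.06 rad) or (horizontal distance between cover1_c and bay3 below 0.008 m and z of cover1_c in the frame of bay3 between 0.0135 and 0.0205 m and angle between cover1_c's own z axis and vertical below 0.06 rad))), for 0.3 s.
At the end, for the whole second after the job is handed in: The lever is open (above 1.45 rad); every board present lies home in a bay and each of the four bays holds a board or a cover: its centre within 8 mm of the bay's centre horizontally, 13.5 to 20.5 mm above the bay floor, tilted less than 0.06 rad (value of joint lever above 1.45 rad and ((horizontal distance between board0_c and bay0 below 0.008 m and z of board0_c in the frame of bay0 between 0.0135 and 0.0205 m and angle between board0_c's own z axis and vertical below 0.06 rad) or (horizontal distance between board0_c and bay1 below 0.008 m and z of board0_c in the frame of bay1 between 0.0135 and 0.0205 m and angle between board0_c's own z axis and vertical below 0.06 rad) or (horizontal distance between board0_c and bay2 below 0.008 m and z of board0_c in the frame of bay2 between 0.0135 and 0.0205 m and angle between board0_c's own z axis and vertical below 0.06 rad) or (horizontal distance between board0_c and bay3 below 0.008 m and z of board0_c in the frame of bay3 between 0.0135 and 0.0205 m and angle between board0_c's own z axis and vertical below 0.06 rad)) and ((horizontal distance between board1_c and bay0 below 0.008 m and z of board1_c in the frame of bay0 between 0.0135 and 0.0205 m and angle between board1_c's own z axis and vertical below 0.06 rad) or (horizontal distance between board1_c and bay1 below 0.008 m and z of board1_c in the frame of bay1 between 0.0135 and 0.0205 m and angle between board1_c's own z axis and vertical below 0.06 rad) or (horizontal distance between board1_c and bay2 below 0.008 m and z of board1_c in the frame of bay2 between 0.0135 and 0.0205 m and angle between board1_c's own z axis and vertical below 0.06 rad) or (horizontal distance between board1_c and bay3 below 0.008 m and z of board1_c in the frame of bay3 between 0.0135 and 0.0205 m and angle between board1_c's own z axis and vertical below 0.06 rad)) and ((horizontal distance between board2_c and bay0 below 0.008 m and z of board2_c in the frame of bay0 between 0.0135 and 0.0205 m and angle between board2_c's own z axis and vertical below 0.06 rad) or (horizontal distance between board2_c and bay1 below 0.008 m and z of board2_c in the frame of bay1 between 0.0135 and 0.0205 m and angle between board2_c's own z axis and vertical below 0.06 rad) or (horizontal distance between board2_c and bay2 below 0.008 m and z of board2_c in the frame of bay2 between 0.0135 and 0.0205 m and angle between board2_c's own z axis and vertical below 0.06 rad) or (horizontal distance between board2_c and bay3 below 0.008 m and z of board2_c in the frame of bay3 between 0.0135 and 0.0205 m and angle between board2_c's own z axis and vertical below 0.06 rad)) and ((horizontal distance between board3_c and bay0 below 0.008 m and z of board3_c in the frame of bay0 between 0.0135 and 0.0205 m and angle between board3_c's own z axis and vertical below 0.06 rad) or (horizontal distance between board3_c and bay1 below 0.008 m and z of board3_c in the frame of bay1 between 0.0135 and 0.0205 m and angle between board3_c's own z axis and vertical below 0.06 rad) or (horizontal distance between board3_c and bay2 below 0.008 m and z of board3_c in the frame of bay2 between 0.0135 and 0.0205 m and angle between board3_c's own z axis and vertical below 0.06 rad) or (horizontal distance between board3_c and bay3 below 0.008 m and z of board3_c in the frame of bay3 between 0.0135 and 0.0205 m and angle between board3_c's own z axis and vertical below 0.06 rad)) and ((horizontal distance between board0_c and bay0 below 0.008 m and z of board0_c in the frame of bay0 between 0.0135 and 0.0205 m and angle between board0_c's own z axis and vertical below 0.06 rad) or (horizontal distance between board1_c and bay0 below 0.008 m and z of board1_c in the frame of bay0 between 0.0135 and 0.0205 m and angle between board1_c's own z axis and vertical below 0.06 rad) or (horizontal distance between board2_c and bay0 below 0.008 m and z of board2_c in the frame of bay0 between 0.0135 and 0.0205 m and angle between board2_c's own z axis and vertical below 0.06 rad) or (horizontal distance between board3_c and bay0 below 0.008 m and z of board3_c in the frame of bay0 between 0.0135 and 0.0205 m and angle between board3_c's own z axis and vertical below 0.06 rad) or (horizontal distance between cover0_c and bay0 below 0.008 m and z of cover0_c in the frame of bay0 between 0.0135 and 0.0205 m and angle between cover0_c's own z axis and vertical below 0.06 rad) or (horizontal distance between cover1_c and bay0 below 0.008 m and z of cover1_c in the frame of bay0 between 0.0135 and 0.0205 m and angle between cover1_c's own z axis and vertical below 0.06 rad)) and ((horizontal distance between board0_c and bay1 below 0.008 m and z of board0_c in the frame of bay1 between 0.0135 and 0.0205 m and angle between board0_c's own z axis and vertical below 0.06 rad) or (horizontal distance between board1_c and bay1 below 0.008 m and z of board1_c in the frame of bay1 between 0.0135 and 0.0205 m and angle between board1_c's own z axis and vertical below 0.06 rad) or (horizontal distance between board2_c and bay1 below 0.008 m and z of board2_c in the frame of bay1 between 0.0135 and 0.0205 m and angle between board2_c's own z axis and vertical below 0.06 rad) or (horizontal distance between board3_c and bay1 below 0.008 m and z of board3_c in the frame of bay1 between 0.0135 and 0.0205 m and angle between board3_c's own z axis and vertical below 0.06 rad) or (horizontal distance between cover0_c and bay1 below 0.008 m and z of cover0_c in the frame of bay1 between 0.0135 and 0.0205 m and angle between cover0_c's own z axis and vertical below 0.06 rad) or (horizontal distance between cover1_c and bay1 below 0.008 m and z of cover1_c in the frame of bay1 between 0.0135 and 0.0205 m and angle between cover1_c's own z axis and vertical below 0.06 rad)) and ((horizontal distance between board0_c and bay2 below 0.008 m and z of board0_c in the frame of bay2 between 0.0135 and 0.0205 m and angle between board0_c's own z axis and vertical below 0.06 rad) or (horizontal distance between board1_c and bay2 below 0.008 m and z of board1_c in the frame of bay2 between 0.0135 and 0.0205 m and angle between board1_c's own z axis and vertical below 0.06 rad) or (horizontal distance between board2_c and bay2 below 0.008 m and z of board2_c in the frame of bay2 between 0.0135 and 0.0205 m and angle between board2_c's own z axis and vertical below 0.06 rad) or (horizontal distance between board3_c and bay2 below 0.008 m and z of board3_c in the frame of bay2 between 0.0135 and 0.0205 m and angle between board3_c's own z axis and vertical below 0.06 rad) or (horizontal distance between cover0_c and bay2 below 0.008 m and z of cover0_c in the frame of bay2 between 0.0135 and 0.0205 m and angle between cover0_c's own z axis and vertical below 0.06 rad) or (horizontal distance between cover1_c and bay2 below 0.008 m and z of cover1_c in the frame of bay2 between 0.0135 and 0.0205 m and angle between cover1_c's own z axis and vertical below 0.06 rad)) and ((horizontal distance between board0_c and bay3 below 0.008 m and z of board0_c in the frame of bay3 between 0.0135 and 0.0205 m and angle between board0_c's own z axis and vertical below 0.06 rad) or (horizontal distance between board1_c and bay3 below 0.008 m and z of board1_c in the frame of bay3 between 0.0135 and 0.0205 m and angle between board1_c's own z axis and vertical below 0.06 rad) or (horizontal distance between board2_c and bay3 below 0.008 m and z of board2_c in the frame of bay3 between 0.0135 and 0.0205 m and angle between board2_c's own z axis and vertical below 0.06 rad) or (horizontal distance between board3_c and bay3 below 0.008 m and z of board3_c in the frame of bay3 between 0.0135 and 0.0205 m and angle between board3_c's own z axis and vertical below 0.06 rad) or (horizontal distance between cover0_c and bay3 below 0.008 m and z of cover0_c in the frame of bay3 between 0.0135 and 0.0205 m and angle between cover0_c's own z axis and vertical below 0.06 rad) or (horizontal distance between cover1_c and bay3 below 0.008 m and z of cover1_c in the frame of bay3 between 0.0135 and 0.0205 m and angle between cover1_c's own z axis and vertical below 0.06 rad))); the robot touches nothing.
It fails at once if a bystander is moved more than 40 mm (distance of any of mouse, tape, driver_red, driver_green, meter, case from where it was at the start of the episode above 0.04 m).
Of board0, board1, board2, board3 only 2 to 4 are there at a start; the rules pass over those that are not, and their reading is None.
At some moment in a run one of board0, board1, board2, board3, cover0, cover1 may be knocked a few centimetres aside while the robot is not near it.
Once in a run the grip may slacken for a moment while it holds something.
It also fails if it takes over 210 s, if anything falls off the work surface, if the arm or the gripper's body presses on something with over 40 N, if the wrist force passes 120 N, or if a joint passes its speed limit or range.

## Working session

There is one attempt and no reset: what is moved stays moved. The work goes in short steps, Python scripts to look and compute and a shell command to move; the robot and the scene stay as the last step left them, time stands still between calls to the robot, and variables do not carry over. Pictures are saved under pics/ and viewed, and the job is handed in when it is done.

```bash
ls; mkdir -p pics
cat > h.py <<'E'
import numpy as np, cv2, json
from bench import arm
from scipy.spatial.transform import Rotation as R
def shot(name,fn):
    c=arm.read_camera(name); cv2.imwrite('pics/'+fn+'.png',c['img'][:,:,::-1])
    np.savez('pics/'+fn+'.npz',img=c['img'],fovy=c['fovy'],cx=c['cx'],cy=c['cy'],o=np.array(c['origin']),R=np.array(c['rotation']))
    return c
def load(fn): return np.load('pics/'+fn+'.npz')
def ray(c,u,v):
    f=240/np.tan(np.radians(float(c['fovy']))/2)
    M=c['R']; M=M if M.shape==(3,3) else R.from_rotvec(M).as_matrix()
    d=M@np.array([(u-c['cx'])/f,(v-c['cy'])/f,1]); return c['o'],d/np.linalg.norm(d)
def atz(c,u,v,z):
    o,d=ray(c,u,v); return o+d*(z-o[2])/d[2]
def tri(*obs):
    A=np.zeros((3,3));b=np.zeros(3)
    rs=[ray(c,u,v) for c,u,v in obs]
    for o,d in rs:
        P=np.eye(3)-np.outer(d,d);A+=P;b+=P@o
    p=np.linalg.solve(A,b)
    return p,[np.linalg.norm((np.eye(3)-np.outer(d,d))@(p-o)) for o,d in rs]
def proj(c,p):
    f=240/np.tan(np.radians(float(c['fovy']))/2)
    M=c['R']; M=M if M.shape==(3,3) else R.from_rotvec(M).as_matrix()
    q=M.T@(np.array(p)-c['o']); return q[0]/q[2]*f+c['cx'],q[1]/q[2]*f+c['cy']
def crop(fn,x0,y0,x1,y1,k,out):
    im=cv2.imread('pics/'+fn+'.png')[y0:y1,x0:x1]
    cv2.imwrite('pics/'+out+'.png',cv2.resize(im,None,fx=k,fy=k,interpolation=cv2.INTER_CUBIC))
def st():
    s=arm.get_state(); 
    for k in ('time','joint_pos','tcp_pos','ee_rot','force','finger_gap'): print(k,np.round(s[k],3))
    return s
E
python3 - <<'E'
from h import *
st(); print(arm.grip_depth)
for n in ('side','top','wrist'):
    c=shot(n,n+'0'); print(n,c['fovy'],c['cx'],c['cy'],c['origin'],np.round(c['rotation'],4).tolist())
E
```

```text
pics
time 0.0
joint_pos [1.019 0.314 0.045 1.304 0.    1.431]
tcp_pos [229.851 526.48  230.389]
ee_rot [-6.420e-01 -3.075e+00  3.000e-03]
force [ 0.238 -0.112  0.446]
finger_gap 0.995
18.700000000000003
side 50.810753455201024 328.7690951014632 239.75043481500768 [ 495.87117972 -739.04255357  678.84384301] [-2.2833, 0.0949, -0.0378]
top 44.82414121371233 314.2717055231945 243.79763231826144 [ 312.28914518  -31.19328716 1163.51696458] [-2.0624, 2.1324, -0.2423]
wrist 69.0072197768886 322.55596285028275 237.63512209870166 [163.14929028 557.1199752  372.47020087] [2.4107, 1.579, 0.2378]
```

View pics/side0.png

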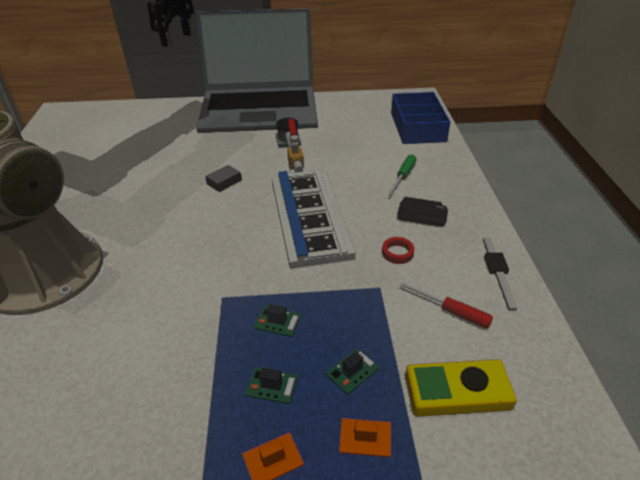

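View pics/top0.png

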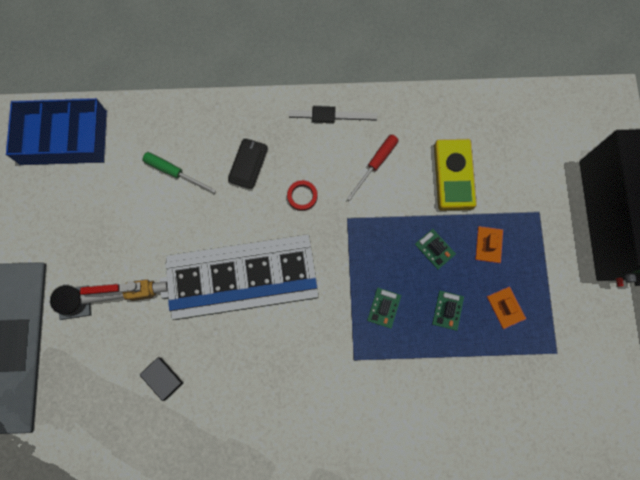

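View pics/wrist0.png

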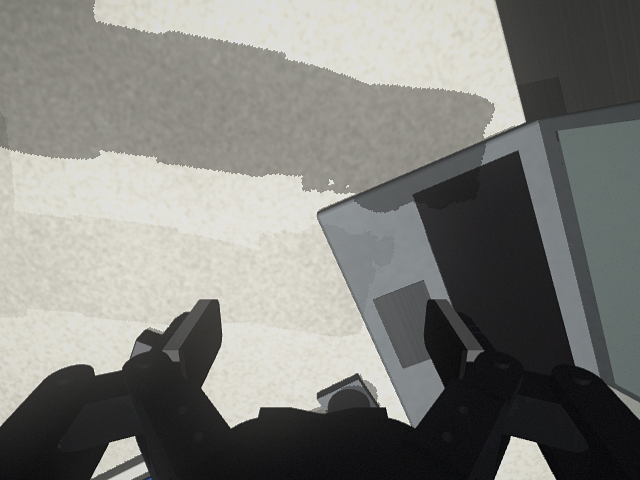

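Run:
```python
from h import *
for n in ('side0','top0','wrist0'):
    c=load(n); print(n,np.round(R.from_rotvec(c['R']).as_matrix(),3).tolist() if c['R'].shape==(3,) else c['R'])
    for p in ([0,0,0],[230,527,230],[500,0,0],[500,200,0],[500,-200,0]): print(p,np.round(proj(c,p),0))
crop('top0',40,220,340,340,2.6,'a1'); crop('side0',190,100,390,300,3,'a2')
```

```text
side0 [[0.997, -0.056, 0.059], [-0.081, -0.653, 0.753], [-0.004, -0.756, -0.655]]
[0, 0, 0] [ 42. 270.]
[230, 527, 230] [179.  46.]
[500, 0, 0] [302. 255.]
[500, 200, 0] [298. 196.]
[500, -200, 0] [307. 335.]
top0 [[-0.033, -0.973, 0.23], [-0.999, 0.033, -0.002], [-0.006, -0.23, -0.973]]
[0, 0, 0] [306. 558.]
[230, 527, 230] [-46. 449.]
[500, 0, 0] [299. 286.]
[500, 200, 0] [200. 290.]
[500, -200, 0] [398. 283.]
wrist0 [[0.4, 0.876, 0.27], [0.917, -0.382, -0.118], [-0.0, 0.295, -0.956]]
[0, 0, 0] [-210.  201.]
[230, 527, 230] [321. 300.]
[500, 0, 0] [ 66. 509.]
[500, 200, 0] [185. 467.]
[500, -200, 0] [-42. 547.]
```

View pics/a1.png

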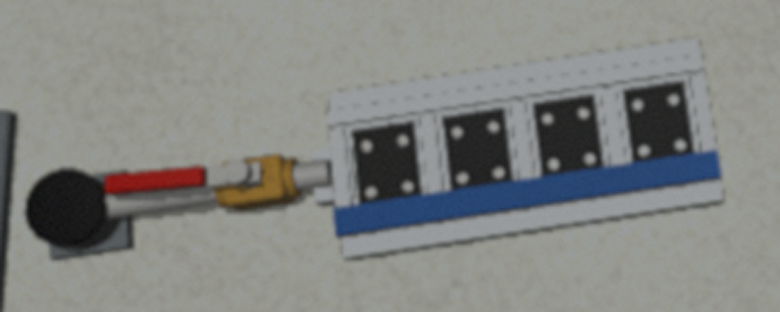

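View pics/a2.png

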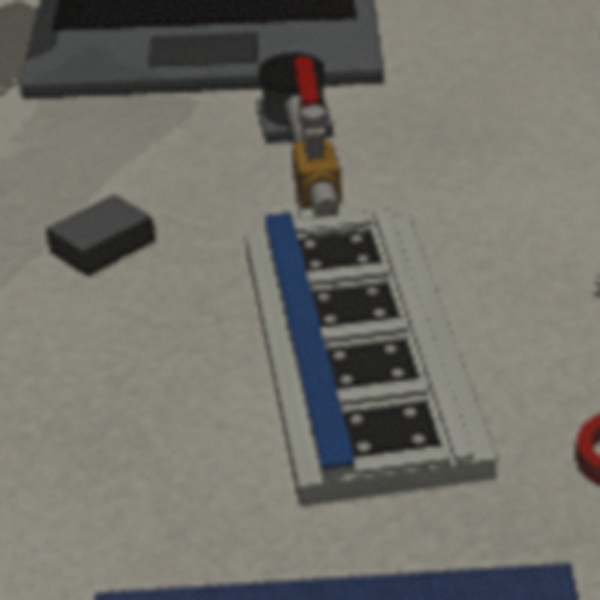

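```bash
python3 - <<'E'
from h import *
s=load('side0');t=load('top0')
T=lambda x,y:(t,40+x/2.6,220+y/2.6)
S=lambda x,y:(s,190+x/3,100+y/3)
pts={'lip0in':((718,152),(352,460)),'lip0out':((721,178),(322,468)),'lip3out':((337,236),(266,216)),'lip3in':((335,210),(288,213)),
'levertip':((108,184),(304,58)),'red_in':((203,176),(313,102)),
'dots bay0 ll(top)':((643,151),(364,447)),'bay0 lr':((682,144),(357,0))}
for k,(a,b) in pts.items():
    if b[1]==0: continue
    p,e=tri(T(*a),S(*b)); print(k,np.round(p,1),np.round(e,1))
# known heights
for k,(a,z) in {'lip0in':((718,152),34),'lip0out':((721,178),34),'lip3in':((335,210),34),'lip3out':((337,236),34)}.items():
    print(k,np.round(atz(*T(*a),z),1), )
# object tops
E
python3 - <<'E'
import sys; sys.path.insert(0,'.')
from h import *
crop('top0',345,205,560,365,3.7,'a3'); crop('side0',200,280,430,480,3,'a4')
E
```

```text
lip0in [509.4 -34.8  35.4] [0.7 0.7]
lip0out [490.2 -36.4  31.5] [0.8 0.8]
lip3out [456.5 252.7  32. ] [1.3 1.3]
lip3in [474.7 254.2  33.1] [0.1 0.1]
levertip [492.6 405.6  84.7] [1.1 1.1]
red_in [497.3 338.8  80.6] [1.6 1.6]
dots bay0 ll(top) [519.3  23.8  -6.8] [0.5 0.5]
lip0in [508.9 -34.9  34. ]
lip0out [489.  -36.5  34. ]
lip3in [474.5 254.   34. ]
lip3out [454.9 252.   34. ]
```

View pics/a3.png

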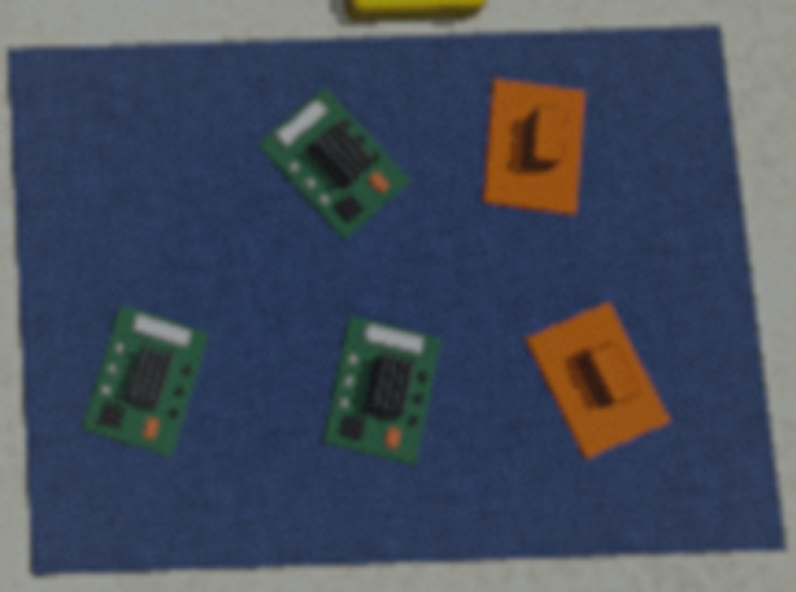

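View pics/a4.png

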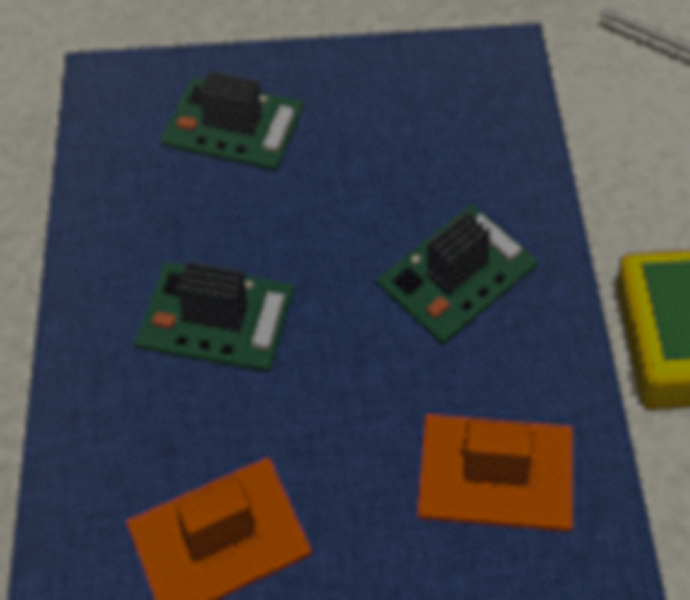

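```bash
python3 -m creep '{"delta_pos":[[0.03,-0.05,0],[0.08,-0.09,0],[0.13,-0.13,0],[0.18,-0.16,0],[0.23,-0.18,0],[0.25,-0.2,0],[0.25,-0.2,0],[0.25,-0.2,0]],"turn":[[0,0,0.18],[0,0,0.36],[0,0,0.54],[0,0,0.72],[0,0,0.9],[0,0,1.08],[0,0,1.26],[0,0,1.44]],"claw":[-1,-1,-1,-1,-1,-1,-1,-1]}'
python3 -m creep '{"delta_pos":[[0,0,0],[0,0,0],[0,0,0],[0,0,0],[0,0,0]],"turn":[[0,0,0.18],[0,0,0.36],[0,0,0.54],[0,0,0.58],[0,0,0.58]],"claw":[-0.2,-0.2,-0.2,-0.2,-0.2]}'
python3 - <<'E'
from h import *
st(); shot('wrist','w1')
E
```

```text
time: 1.15
tcp_pos: [480.6, 326.1, 230.7]
ee_rot: [1.543, -2.735, -0.0]
force: [0.1, -0.1, -1.2]
finger_gap: 1.003
time: 1.78
tcp_pos: [480.0, 326.8, 231.0]
ee_rot: [2.255, -2.186, -0.001]
force: [0.4, -0.7, -0.5]
finger_gap: 0.601
time 1.775
joint_pos [ 0.46   0.325  0.062  1.308  0.    -1.142]
tcp_pos [479.983 326.849 230.964]
ee_rot [ 2.255e+00 -2.186e+00 -1.000e-03]
force [ 0.427 -0.691 -0.481]
finger_gap 0.601
```

View pics/w1.png

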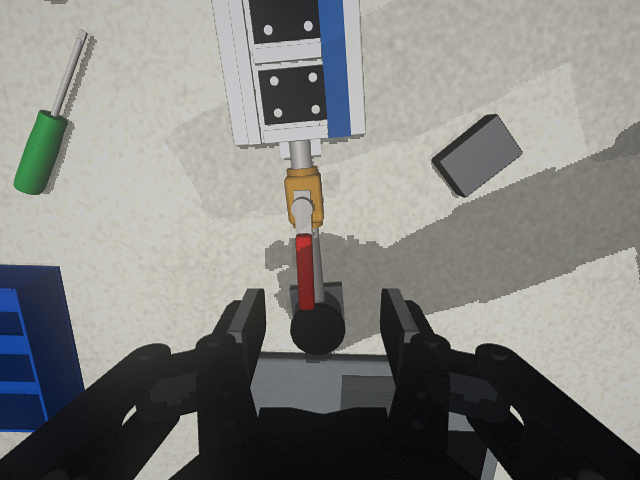

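Run:
```python
from h import *
c=load('w1');t=load('top0')
for n,u,v,z in [('stem',302,206,86),('red in',304,235,86),('tip',306,308,86),('lip3in',328,137,34),('lip3out',350,135,34),('body l',287,222,50),('body r',322,222,50)]: print(n,np.round(atz(c,u,v,z),1))
for a,b in [((306,308),(40+106/2.6,220+184/2.6)),((304,235),(40+203/2.6,220+177/2.6)),((328,137),(40+335/2.6,220+210/2.6))]:
    print(tri((c,*a),(t,*b)))
```

```text
stem [499.7 313.7  86. ]
red in [497.7 339.   86. ]
tip [494.7 408.9  86. ]
lip3in [479.2 258.5  34. ]
lip3out [458.8 256.1  34. ]
body l [515.7 337.4  50. ]
body r [482.3 336.4  50. ]
(array([493.4746615 , 409.41737707,  82.062028  ]), [np.float64(1.9483190799953183), np.float64(1.9483190799953929)])
(array([499.23106156, 347.81832799,  54.89056494]), [np.float64(0.5800128734476542), np.float64(0.5800128734474973)])
(array([478.29008991, 259.33792539,  11.34733158]), [np.float64(0.6577200720864885), np.float64(0.6577200720865879)])
```

```bash
python3 -m creep '{"delta_pos":[[0.014,0.05,-0.04],[0.014,0.05,-0.08],[0.014,0.05,-0.12],[0.014,0.05,-0.155],[0.014,0.05,-0.168],[0.014,0.05,-0.168],[0.014,0.05,-0.168],[0.014,0.05,-0.168]],"turn":[[0,0,0],[0,0,0.02],[0,0,0.02],[0,0,0.02],[0,0,0.02],[0,0,0.02],[0,0,0.02],[0,0,0.02]],"claw":[-0.2,-0.2,-0.2,-0.2,-0.2,0.3,0.3,0.3]}' 40
python3 - <<'E'
from h import *
st(); shot('wrist','w2')
E
```

```text
time: 2.82
tcp_pos: [495.3, 377.6, 65.1]
ee_rot: [-2.276, 2.161, -0.001]
force: [0.7, 0.4, 0.2]
finger_gap: 0.351
time 2.825
joint_pos [ 0.522  0.495 -0.101  0.972  0.    -1.1  ]
tcp_pos [495.276 377.565  65.094]
ee_rot [-2.276e+00  2.161e+00 -1.000e-03]
force [0.667 0.431 0.206]
finger_gap 0.351
```

View pics/w2.png

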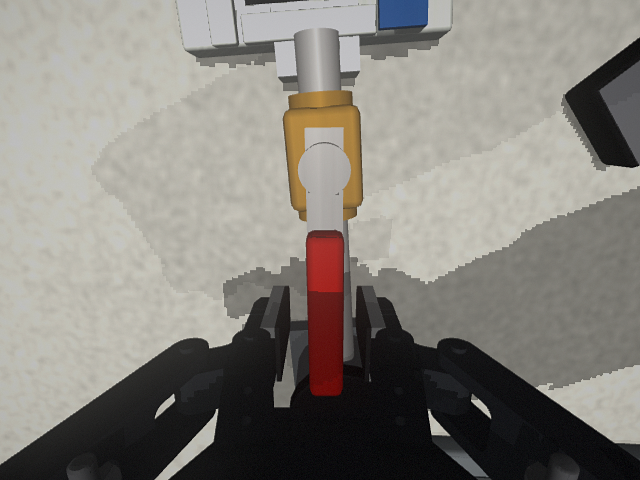

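```bash
python3 -c "
from h import *
c=load('w2')
for n,u,v,z in [('stem',324,170,86),('red in',326,235,86),('tip',326,390,86)]: print(n,np.round(atz(c,u,v,z),1))
"
python3 -m creep '{"delta_pos":[[0.0073,0,0],[0.0144,-0.001,0],[0.0214,-0.0025,0],[0.0282,-0.0048,0],[0.0346,-0.0079,0],[0.0407,-0.0117,0],[0.0463,-0.0161,0],[0.0514,-0.0211,0]],"turn":[[0,0,-0.113],[0,0,-0.223],[0,0,-0.333],[0,0,-0.443],[0,0,-0.553],[0,0,-0.663],[0,0,-0.773],[0,0,-0.883]],"claw":[0.3,0.3,0.3,0.3,0.3,0.3,0.3,0.3]}'
python3 -m creep '{"delta_pos":[[0.0045,-0.0055,0],[0.0084,-0.0115,0],[0.0116,-0.0179,0],[0.0141,-0.0246,0],[0.0158,-0.0315,0],[0.0168,-0.0386,0],[0.0168,-0.0386,0]],"turn":[[0,0,-0.11],[0,0,-0.22],[0,0,-0.33],[0,0,-0.44],[0,0,-0.55],[0,0,-0.66],[0,0,-0.66]],"claw":[0.3,0.3,0.3,0.3,0.3,0.3,0.3]}'
python3 - <<'E'
from h import *
st(); shot('wrist','w3')
E
```

```text
stem [500.1 315.8  86. ]
red in [498.2 339.   86. ]
tip [494.4 406.9  86. ]
time: 3.88
tcp_pos: [545.0, 356.3, 64.2]
ee_rot: [1.131, -2.931, -0.002]
force: [-3.1, 0.1, 1.6]
finger_gap: 0.351
time: 4.75
tcp_pos: [562.6, 317.2, 64.0]
ee_rot: [-0.126, 3.138, 0.0]
force: [-1.2, -0.2, -0.0]
finger_gap: 0.352
time 4.75
joint_pos [ 0.389  0.538 -0.031  1.001 -0.     0.309]
tcp_pos [562.576 317.17   64.   ]
ee_rot [-0.126  3.138  0.   ]
force [-1.186 -0.238 -0.021]
finger_gap 0.352
```

View pics/w3.png

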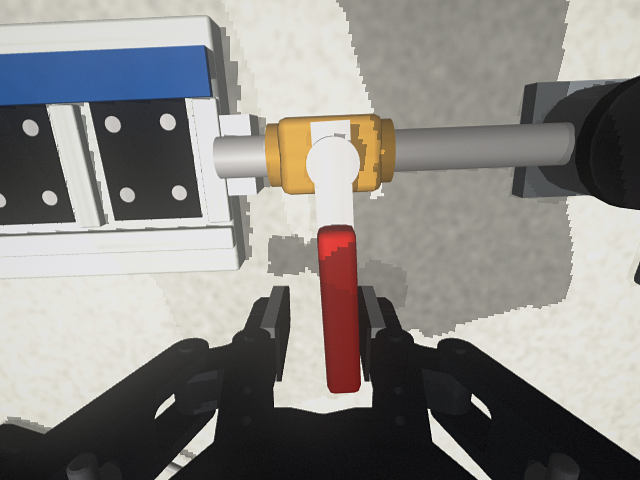

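```bash
python3 -m creep '{"delta_pos":[[0,-0.002,0],[0,-0.004,0],[0,-0.006,0],[0,-0.008,0],[0,-0.008,0]],"turn":[[0,0,-0.02],[0,0,-0.05],[0,0,-0.08],[0,0,-0.1],[0,0,-0.1]],"claw":[0.3,0.3,0.3,0.3,0.3]}'
python3 - <<'E'
from h import *
shot('wrist','w4')
c=load('w3')
P=[atz(c,u,v,86) for u,v in [(332,162),(337,228),(343,385)]]; print(np.round(P,1)); d=P[2]-P[1]; print(np.arctan2(d[1],d[0]))
# holder lip edge dir
a,b=atz(c,5,107,34),atz(c,210,97,34); d=b-a; print(a,b,np.arctan2(-d[0],d[1]))
E
```

```text
time: 5.42
tcp_pos: [561.9, 315.7, 63.9]
ee_rot: [0.025, 3.141, 0.019]
force: [-2.7, 20.1, -1.6]
finger_gap: 0.351
[[499.7 315.5  86. ]
 [522.6 319.4  86. ]
 [589.6 328.1  86. ]]
0.13014030138149255
[491.58294366 164.84364867  34.        ] [479.60202078 259.08569176  34.        ] 0.12645096189075117
```

View pics/w4.png

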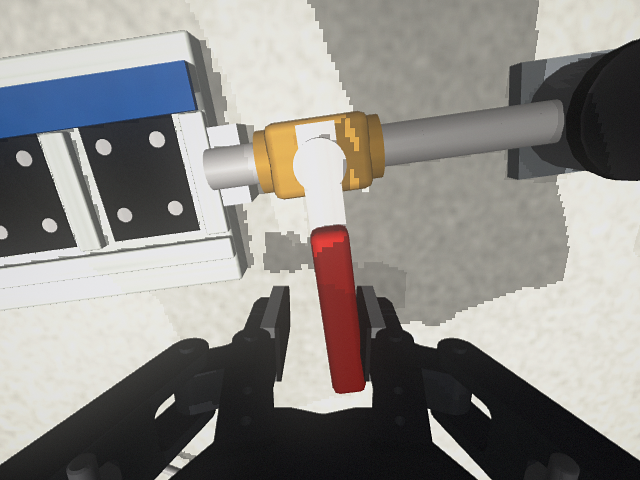

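```bash
python3 -m creep '{"delta_pos":[[0,0.009,0],[0,0.009,0.04],[0,0.009,0.09],[-0.01,-0.02,0.13],[-0.03,-0.07,0.16],[-0.05,-0.13,0.17],[-0.06,-0.18,0.17],[-0.06,-0.21,0.17]],"turn":[[0,0,0.1],[0,0,0.1],[0,0,0.1],[0,0,0.14],[0,0,0.16],[0,0,0.16],[0,0,0.16],[0,0,0.16]],"claw":[0.3,0.3,0.3,0.3,0.3,0.3,0.3,0.3]}'
python3 -m creep '{"delta_pos":[[0,0,0],[0,0,0]],"turn":[[0,0,0],[0,0,0]],"claw":[0.3,0.3]}'
python3 - <<'E'
from h import *
st(); shot('wrist','w5'); shot('top','t5')
E
```

```text
time: 6.48
tcp_pos: [501.5, 97.0, 234.1]
ee_rot: [-0.216, 3.133, -0.001]
force: [0.9, 0.3, -0.5]
finger_gap: 0.352
time: 6.72
tcp_pos: [502.5, 99.4, 233.4]
ee_rot: [-0.218, 3.134, 0.0]
force: [0.5, 0.3, 0.6]
finger_gap: 0.354
time 6.725
joint_pos [ 0.038  0.191 -0.11   1.27   0.    -0.101]
tcp_pos [502.515  99.405 233.444]
ee_rot [-0.218  3.134  0.   ]
force [0.49  0.342 0.598]
finger_gap 0.354
```

View pics/w5.png

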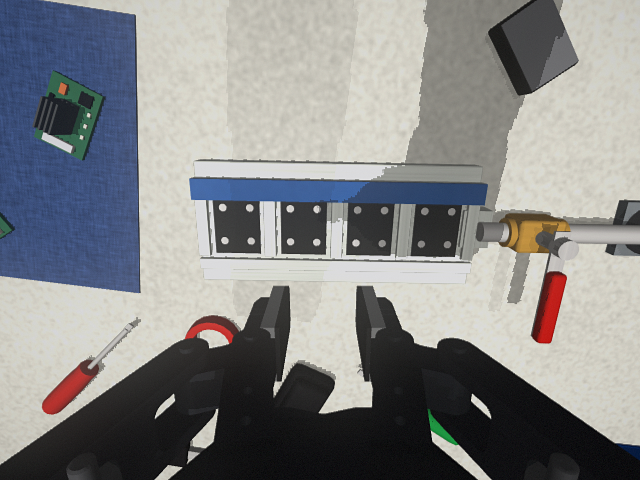

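View pics/t5.png

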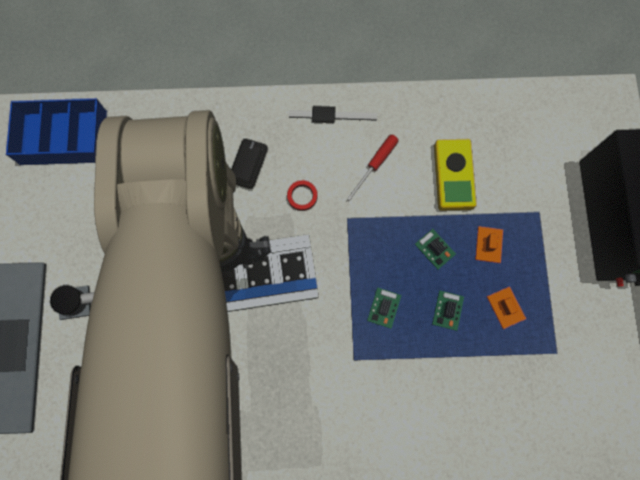

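```bash
python3 -c "
from h import *
crop('w5',185,150,345,290,4.2,'a5');crop('w5',340,150,500,290,4.2,'a6')"
```

```text
(no output)
```

View pics/a5.png

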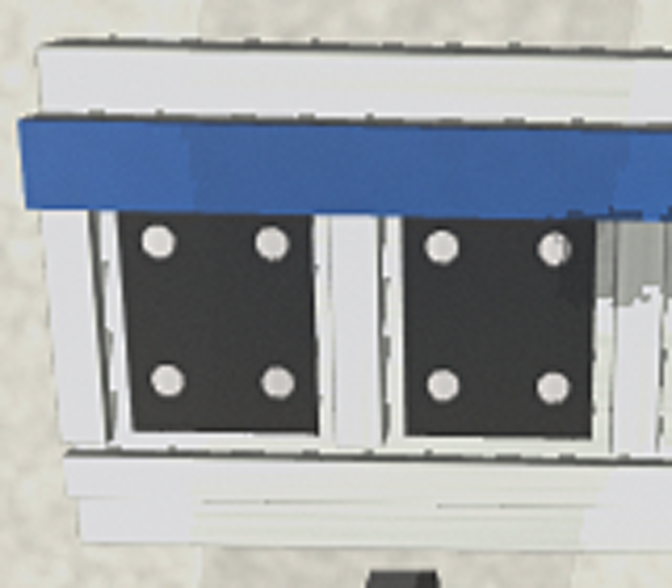

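View pics/a6.png

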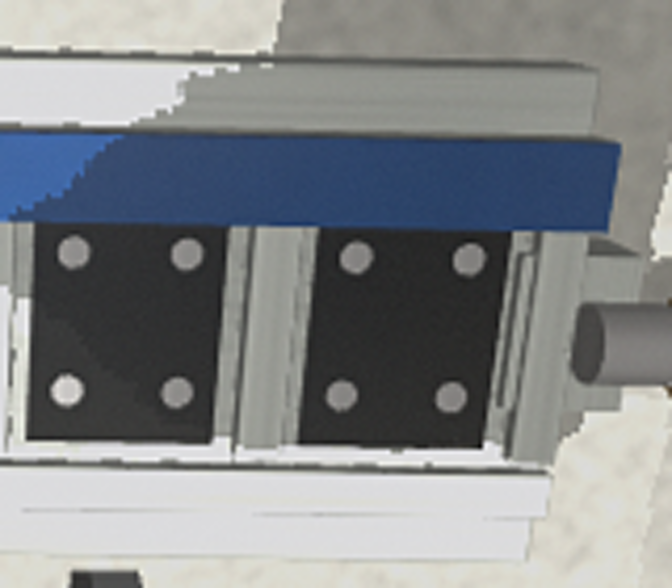

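Run:
```python
from h import *
c=load('w5')
A=lambda p:(185+p[0]/4.2,150+p[1]/4.2); B=lambda p:(340+p[0]/4.2,150+p[1]/4.2)
def loc(p,z): return atz(c,*p,z)
l0,l3=loc(A((27,208)),34),loc(B((608,231)),34); r0,r3=loc(A((65,453)),26),loc(B((548,470)),26)
print('lip',l0,l3,np.linalg.norm(l3-l0),'yaw',np.arctan2(-(l3-l0)[0],(l3-l0)[1]))
print('ridge',r0,r3,np.linalg.norm(r3-r0),'yaw',np.arctan2(-(r3-r0)[0],(r3-r0)[1]))
dots=[[A(p) for p in ((158,242),(271,243),(168,381),(278,381))],[A(p) for p in((442,247),(555,248),(443,385),(552,387))],
[B(p) for p in ((74,252),(187,254),(67,390),(177,392))],[B(p) for p in((356,258),(470,259),(341,395),(451,397))]]
D=np.array([[loc(p,20) for p in b] for b in dots]); ctr=D.mean(1); print('dotcentres',np.round(ctr,1))
d=ctr[3]-ctr[0]; yaw=np.arctan2(-d[0],d[1]); print('yaw',yaw,np.linalg.norm(d[:2]))
ex=np.array([np.cos(yaw),np.sin(yaw)]);ey=np.array([-ex[1],ex[0]])
for n,p in [('l0',l0),('l3',l3),('r0',r0),('r3',r3)]: q=p[:2]-ctr[0][:2]; print(n,q@ex,q@ey)
q=D[0]-ctr[0]; print(np.round(q[:,:2]@np.array([ex,ey]).T,1))
```

```text
lip [513.6029232  -29.56289195  34.        ] [478.55287984 259.5848293   34.        ] 291.2643305325979 yaw 0.12062992198826322
ridge [577.54939626 -20.94587509  26.        ] [542.05319392 265.51107372  26.        ] 288.6478198526455 yaw 0.12328616478175342
dotcentres [[537.1  13.9  20. ]
 [528.6  83.4  20. ]
 [520.2 153.   20. ]
 [511.9 222.7  20. ]]
yaw 0.12027572656542664 210.23390352790489
l0 -28.532049269358918 -40.36686350219802
l3 -28.635213759912045 250.8974487602045
r0 35.986369196445004 -39.48477760482162
r3 35.11741408102137 249.16173427899218
[[-17.8 -14.1]
 [-18.1  13.8]
 [ 18.2 -13.9]
 [ 17.7  14.1]]
```

Run:
```python
from h import *
t=load('top0'); s=load('side0')
A=lambda p:(345+p[0]/3.7,205+p[1]/3.7)
for n,p in [('b0',(146,381)),('b1',(382,390)),('b2',(335,163)),('c0',(537,146)),('c1',(599,380))]:
    q=atz(t,*A(p),6); print(n,np.round(q,1),'+5',np.round(q+[5,5,0],1))
```

```text
b0 [ 449.7 -168.9    6. ] +5 [ 454.7 -163.9    6. ]
b1 [ 440.6 -295.2    6. ] +5 [ 445.6 -290.2    6. ]
b2 [ 566.2 -280.     6. ] +5 [ 571.2 -275.     6. ]
c0 [ 572.1 -392.     6. ] +5 [ 577.1 -387.     6. ]
c1 [ 442.1 -412.     6. ] +5 [ 447.1 -407.     6. ]
```

```bash
python3 -m creep '{"delta_pos":[[-0.005,-0.05,-0.01],[-0.015,-0.1,-0.02],[-0.025,-0.15,-0.03],[-0.035,-0.2,-0.045],[-0.045,-0.24,-0.06],[-0.047,-0.263,-0.07],[-0.047,-0.263,-0.07],[-0.047,-0.263,-0.07]],"turn":[[0,0,-0.1],[0,0,-0.2],[0,0,-0.3],[0,0,-0.4],[0,0,-0.4],[0,0,-0.4],[0,0,-0.4],[0,0,-0.4]],"claw":[0,0,0,0,0,0,0,0]}'
python3 - <<'E'
from h import *
st(); shot('wrist','w6')
E
```

```text
time: 7.82
tcp_pos: [455.7, -162.7, 163.4]
ee_rot: [-0.406, -3.115, -0.001]
force: [0.2, 0.1, -0.5]
finger_gap: 0.502
time 7.825
joint_pos [-0.509  0.172 -0.309  1.091  0.    -0.25 ]
tcp_pos [ 455.736 -162.747  163.433]
ee_rot [-4.060e-01 -3.115e+00 -1.000e-03]
force [ 0.207  0.108 -0.461]
finger_gap 0.502
```

View pics/w6.png

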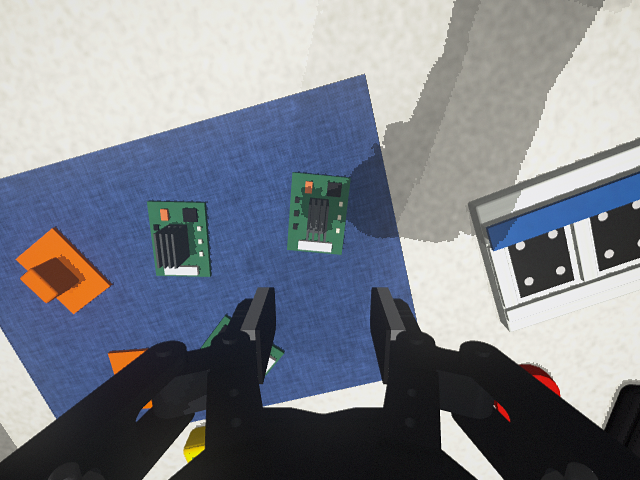

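```bash
python3 -c "
from h import *
crop('w6',135,160,235,290,5,'a7b');crop('w6',270,160,370,270,6,'a7')"
```

```text
(no output)
```

View pics/a7.png

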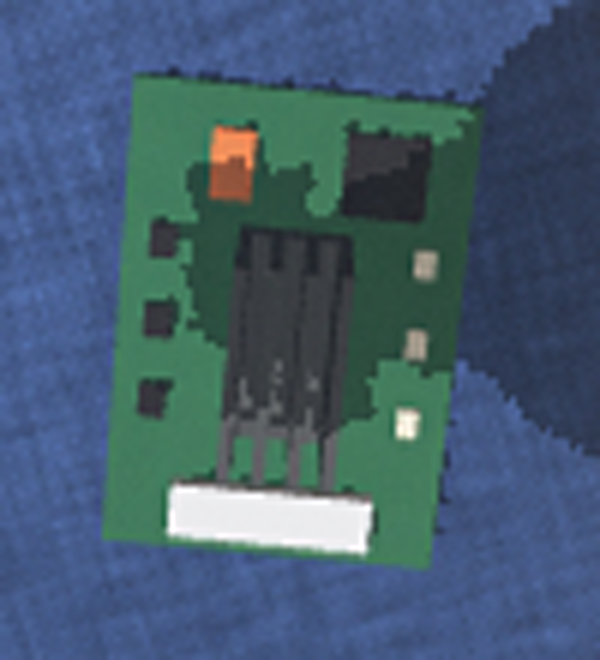

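View pics/a7b.png

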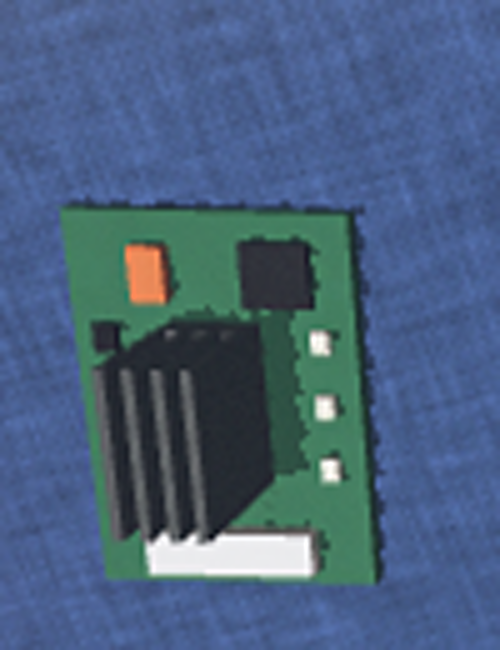

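```bash
cat >> h.py <<'E'
def board(c,pts,ox,oy,k,z=6.0):
    # pts: far-left, far-right, near-right, near-left (image up-left first), long axis up-down
    P=np.array([atz(c,ox+u/k,oy+v/k,z) for u,v in pts]); ctr=P.mean(0)
    ax=(P[0]+P[1]-P[2]-P[3])/2; ay=(P[1]+P[2]-P[0]-P[3])/2
    # image up may be toward robot: report angle mod pi near 0
    a=np.arctan2(ax[1],ax[0]); a=(a+np.pi/2)%np.pi-np.pi/2
    b=np.arctan2(ay[1],ay[0])-np.pi/2; b=(b+np.pi/2)%np.pi-np.pi/2
    print('ctr',np.round(ctr,1),'len',np.round(np.linalg.norm(ax),1),np.round(np.linalg.norm(ay),1),'yaw',round(a,3),round(b,3))
    return ctr,a
E
python3 - <<'E'
from h import *
c=load('w6')
board(c,[(133,75),(482,105),(430,567),(105,540)],270,160,6)
board(c,[(62,207),(350,212),(377,582),(108,577)],135,160,5)
E
```

```text
ctr [ 453.3 -165.     6. ] len 69.9 49.5 yaw -0.346 -0.345
ctr [ 444.  -290.8    6. ] len 69.7 49.8 yaw -0.285 -0.278
```

```bash
python3 -m creep '{"delta_pos":[[-0.0024,-0.0023,-0.05],[-0.0024,-0.0023,-0.1],[-0.0024,-0.0023,-0.13],[-0.0024,-0.0023,-0.145],[-0.0024,-0.0023,-0.153],[-0.0024,-0.0023,-0.153],[-0.0024,-0.0023,-0.153],[-0.0024,-0.0023,-0.153]],"turn":[[0,0,-0.086],[0,0,-0.086],[0,0,-0.086],[0,0,-0.086],[0,0,-0.086],[0,0,-0.086],[0,0,-0.086],[0,0,-0.086]],"claw":[0,0,0,0,0,0,1,1]}' 60
python3 -m creep '{"delta_pos":[[0,0,0],[0,0,0],[0,0,0]],"turn":[[0,0,0],[0,0,0],[0,0,0]],"claw":[1,1,1]}'
python3 - <<'E'
from h import *
st(); shot('wrist','w7')
E
```

```text
time: 8.88
tcp_pos: [454.0, -166.6, 11.5]
ee_rot: [0.541, 3.092, -0.001]
force: [0.5, -0.4, 5.8]
finger_gap: 0.175
time: 9.25
tcp_pos: [454.0, -166.6, 11.5]
ee_rot: [0.541, 3.092, -0.001]
force: [-0.0, 0.6, 5.8]
finger_gap: 0.176
time 9.25
joint_pos [-0.518  0.324 -0.531  0.713  0.    -0.172]
tcp_pos [ 454.    -166.62    11.527]
ee_rot [ 5.410e-01  3.092e+00 -1.000e-03]
force [-0.048  0.587  5.81 ]
finger_gap 0.176
```

View pics/w7.png

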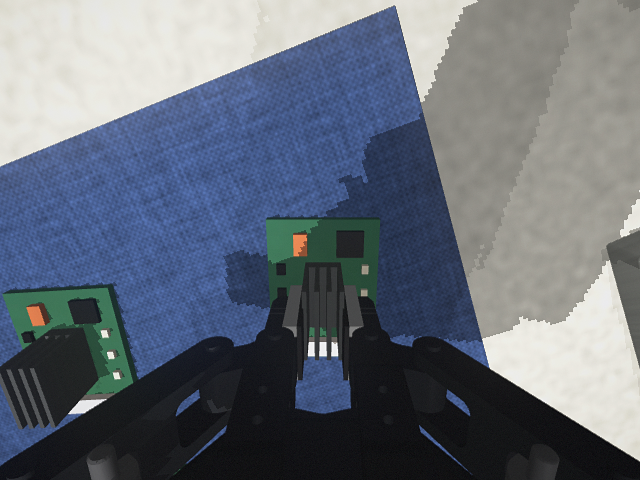

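```bash
python3 -m creep '{"delta_pos":[[0,0,0.03],[0,0,0.08],[0.005,0.02,0.12],[0.01,0.06,0.13],[0.02,0.11,0.13],[0.03,0.16,0.13],[0.035,0.2,0.13],[0.04,0.22,0.13]],"turn":[[0,0,0],[0,0,0],[0,0,0],[0,0,0.1],[0,0,0.2],[0,0,0.3],[0,0,0.4],[0,0,0.467]],"claw":[1,1,1,1,1,1,1,1]}'
python3 -m creep '{"delta_pos":[[0.01,0.05,0],[0.02,0.1,0],[0.025,0.14,-0.01],[0.027,0.16,-0.02],[0.027,0.17,-0.02],[0.027,0.17,-0.02]],"turn":[[0,0,0],[0,0,0],[0.012,-0.1,0],[0.024,-0.2,0],[0.0313,-0.258,0],[0.0313,-0.258,0]],"claw":[1,1,1,1,1,1]}'
python3 - <<'E'
from h import *
s=st(); shot('wrist','w8'); shot('side','s8'); print(np.round(R.from_rotvec(s['ee_rot']).as_matrix(),3))
E
```

```text
time: 10.3
tcp_pos: [492.7, 56.0, 140.4]
ee_rot: [0.197, -3.135, -0.001]
force: [0.3, -0.2, 0.2]
finger_gap: 0.178
time: 11.05
tcp_pos: [518.1, 224.3, 119.9]
ee_rot: [-0.176, 2.878, 0.023]
force: [-0.2, -0.1, 0.1]
finger_gap: 0.174
time 11.05
joint_pos [ 0.289  0.168 -0.467  0.681 -0.043  0.161]
tcp_pos [518.132 224.345 119.94 ]
ee_rot [-0.176  2.878  0.023]
force [-0.156 -0.081  0.084]
finger_gap 0.174
[[-0.96  -0.122  0.254]
 [-0.118  0.993  0.031]
 [-0.256 -0.    -0.967]]
```

View pics/w8.png

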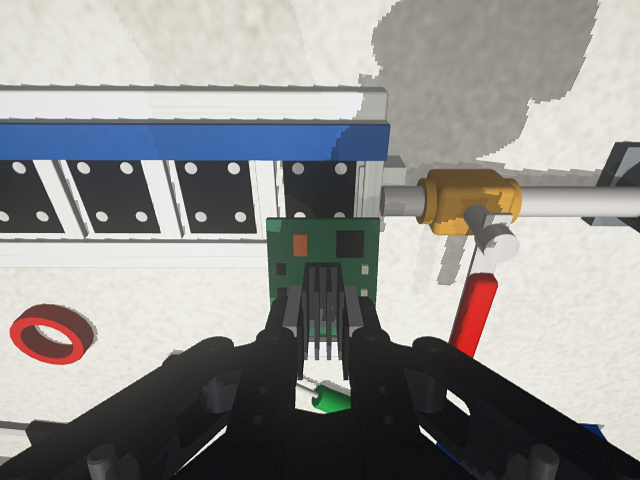

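View pics/s8.png

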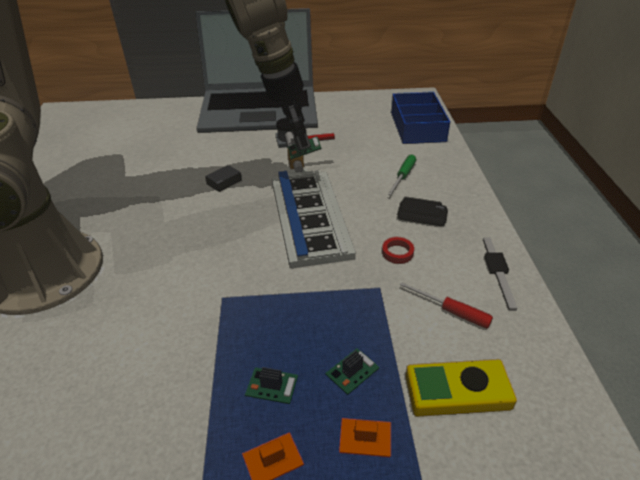

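```bash
python3 -m creep '{"delta_pos":[[0.003,-0.0005,-0.03],[0.003,-0.0005,-0.055],[0.003,-0.0005,-0.07],[0.003,-0.0005,-0.075],[0.003,-0.0005,-0.079],[0.003,-0.0005,-0.079]],"turn":[[0,0,0],[0,0,0],[0,0,0],[0,0,0],[0,0,0],[0,0,0]],"claw":[1,1,1,1,1,1]}'
python3 - <<'E'
from h import *
s=st(); shot('wrist','w9'); crop('w9',200,60,450,260,3,'w9c')
E
```

```text
time: 11.9
tcp_pos: [523.5, 223.4, 41.7]
ee_rot: [-0.173, 2.876, 0.023]
force: [1.0, -0.2, -1.0]
finger_gap: 0.177
time 11.9
joint_pos [ 0.285  0.267 -0.566  0.481 -0.042  0.159]
tcp_pos [523.545 223.386  41.71 ]
ee_rot [-0.173  2.876  0.023]
force [ 1.01  -0.188 -0.956]
finger_gap 0.177
```

View pics/w9c.png

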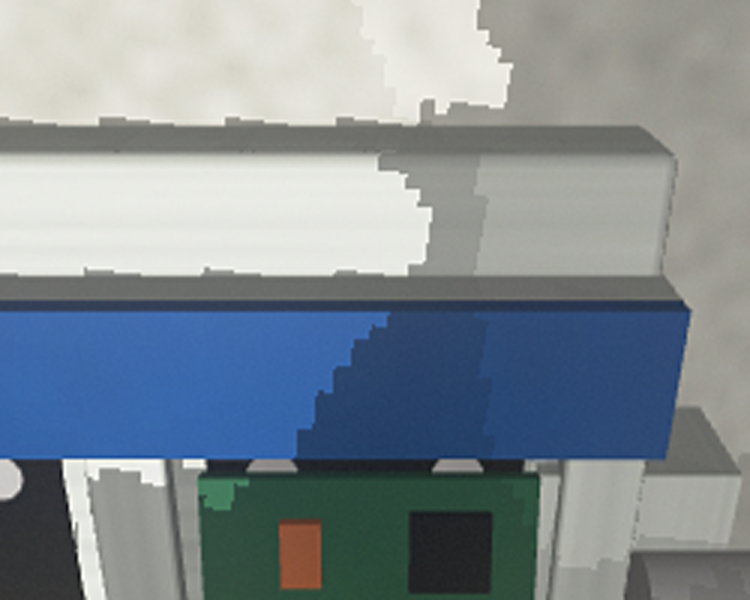

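```bash
python3 -m creep '{"delta_pos":[[-0.004,-0.0003,-0.001],[-0.008,-0.0006,-0.001],[-0.011,-0.0009,-0.001],[-0.0135,-0.0012,-0.001],[-0.0135,-0.0012,-0.001],[-0.0135,-0.0012,-0.001]],"turn":[[0,0,0],[0,0,0],[0,0,0],[0,0,0],[0,0,0],[0,0,0]],"claw":[1,1,1,1,1,1]}'
python3 - <<'E'
from h import *
s=st(); shot('wrist','w10'); crop('w10',200,60,450,260,3,'w10c')
E
```

```text
time: 12.7
tcp_pos: [509.6, 222.3, 40.4]
ee_rot: [-0.174, 2.877, 0.023]
force: [0.5, -0.3, -1.5]
finger_gap: 0.175
time 12.7
joint_pos [ 0.291  0.247 -0.598  0.469 -0.043  0.164]
tcp_pos [509.606 222.317  40.418]
ee_rot [-0.174  2.877  0.023]
force [ 0.523 -0.337 -1.462]
finger_gap 0.175
```

View pics/w10c.png

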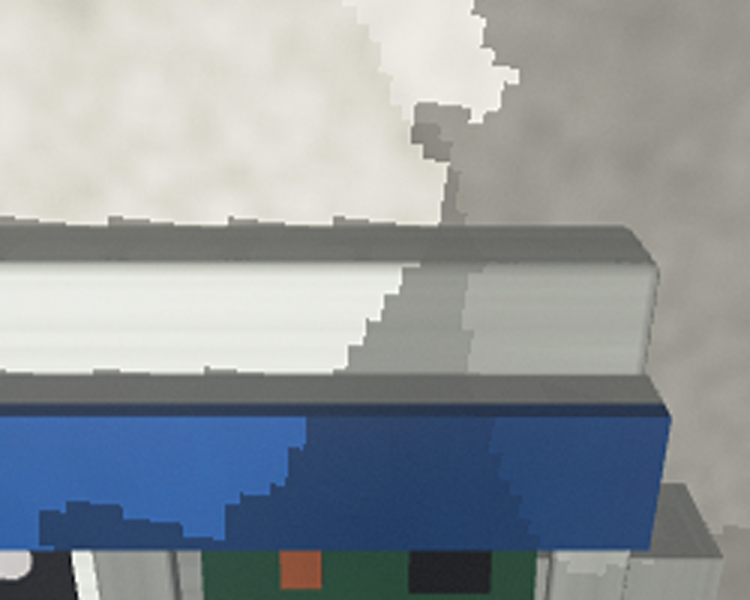

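```bash
python3 -m creep '{"delta_pos":[[0.0011,0.0001,-0.0026],[0.0021,0.0002,-0.0052],[0.003,0.0003,-0.0079],[0.0037,0.0004,-0.0106],[0.0037,0.0004,-0.0106],[0.0037,0.0004,-0.0111],[0.0037,0.0004,-0.0111]],"turn":[[-0.0078,0.0645,0],[-0.0157,0.129,0],[-0.0235,0.1936,0],[-0.0313,0.2581,0],[-0.0313,0.2581,0],[-0.0313,0.2581,0],[-0.0313,0.2581,0]],"claw":[1,1,1,1,1,1,1]}'
python3 - <<'E'
from h import *
s=st(); shot('wrist','w11')
E
```

```text
time: 13.62
tcp_pos: [513.7, 222.8, 29.6]
ee_rot: [-0.189, 3.134, 0.0]
force: [1.4, 0.2, 1.0]
finger_gap: 0.172
time 13.625
joint_pos [ 0.266  0.425 -0.316  0.828 -0.     0.145]
tcp_pos [513.702 222.752  29.579]
ee_rot [-0.189  3.134  0.   ]
force [1.352 0.248 0.952]
finger_gap 0.172
```

View pics/w11.png

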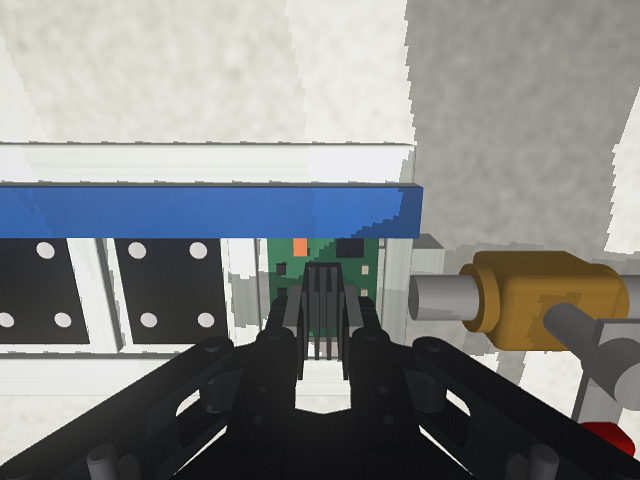

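```bash
python3 -m creep '{"delta_pos":[[0,0,0],[0,0,0],[0,0,0],[0,0,0.03],[0,0,0.07],[-0.01,-0.03,0.11],[-0.02,-0.06,0.13],[-0.02,-0.07,0.13]],"turn":[[0,0,0],[0,0,0],[0,0,0],[0,0,0],[0,0,0],[0,0,0],[0,0,0],[0,0,0]],"claw":[0,0,0,0,0,0,0,0]}'
python3 - <<'E'
from h import *
st(); shot('wrist','w12')
E
python3 -m creep '{"delta_pos":[[-0.01,-0.06,0],[-0.02,-0.12,0],[-0.03,-0.18,0],[-0.04,-0.24,0],[-0.045,-0.3,0],[-0.05,-0.36,0],[-0.05,-0.41,0],[-0.05,-0.44,0]],"turn":[[0,0,-0.1],[0,0,-0.2],[0,0,-0.3],[0,0,-0.4],[0,0,-0.4],[0,0,-0.4],[0,0,-0.4],[0,0,-0.4]],"claw":[0,0,0,0,0,0,0,0]}'
python3 -m creep '{"delta_pos":[[0,0,0],[0,0,0]],"turn":[[0,0,0],[0,0,0]],"claw":[0,0]}'
python3 - <<'E'
from h import *
st(); shot('wrist','w13')
E
```

```text
time: 14.68
tcp_pos: [493.8, 151.8, 161.0]
ee_rot: [-0.187, 3.133, 0.001]
force: [0.8, 0.6, -1.6]
finger_gap: 0.501
time 14.675
joint_pos [ 0.143  0.231 -0.24   1.097  0.     0.023]
tcp_pos [493.782 151.805 160.986]
ee_rot [-1.870e-01  3.133e+00  1.000e-03]
force [ 0.763  0.606 -1.634]
finger_gap 0.501
time: 15.72
tcp_pos: [443.1, -289.4, 157.5]
ee_rot: [-0.44, -3.109, -0.002]
force: [-0.0, 0.5, -0.7]
finger_gap: 0.501
time: 15.98
tcp_pos: [442.9, -286.2, 157.9]
ee_rot: [-0.437, -3.109, -0.003]
force: [-0.4, -0.4, -0.3]
finger_gap: 0.497
time 15.975
joint_pos [-7.260e-01  2.580e-01 -2.120e-01  1.103e+00  1.000e-03 -4.470e-01]
tcp_pos [ 442.926 -286.182  157.927]
ee_rot [-4.370e-01 -3.109e+00 -3.000e-03]
force [-0.402 -0.367 -0.312]
finger_gap 0.497
```

View pics/w12.png

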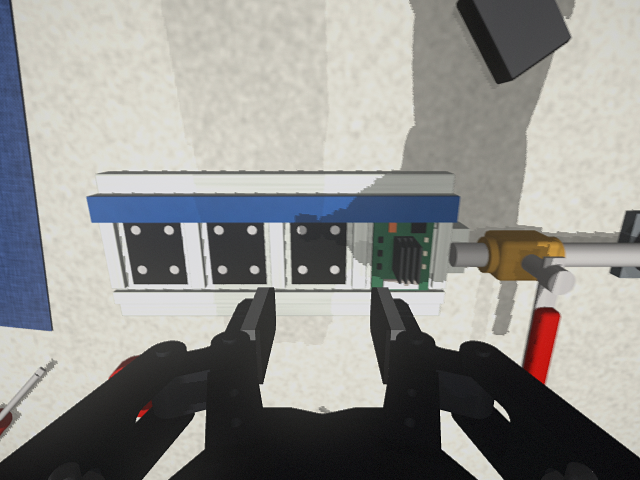

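View pics/w13.png

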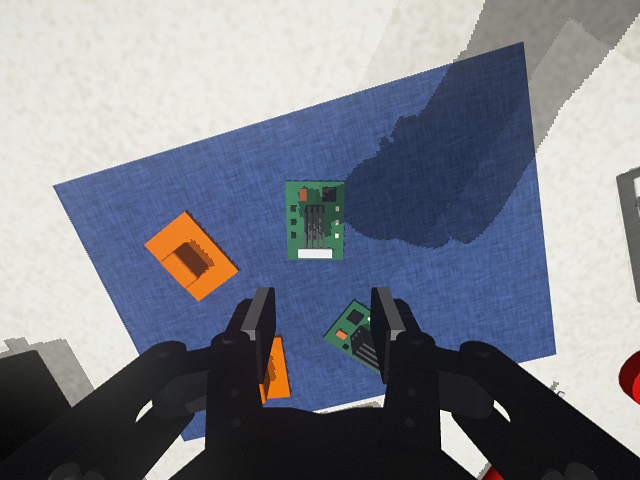

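```bash
python3 -c "
from h import *
crop('w13',270,170,360,270,6,'a8'); crop('w12',340,190,480,320,5,'a9')"
```

```text
(no output)
```

View pics/a8.png

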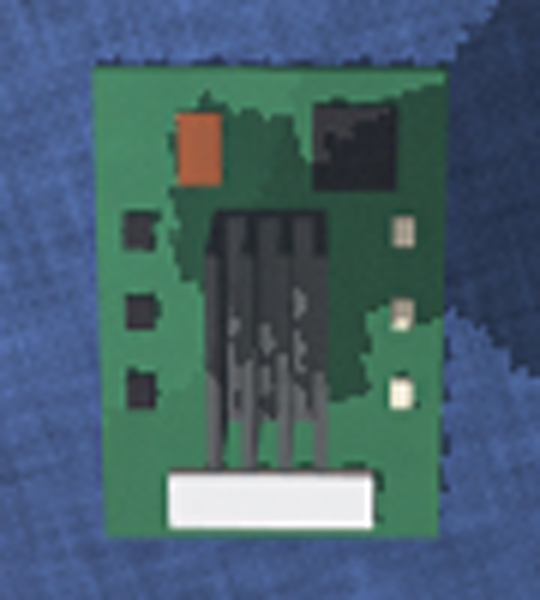

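View pics/a9.png

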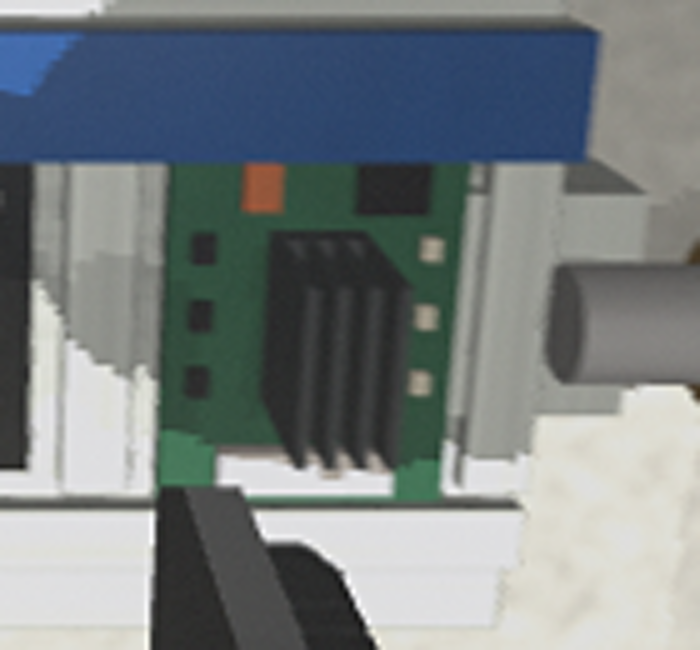

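Run:
```python
from h import *
c=load('w13'); s=st()
ctr,a=board(c,[(92,68),(447,72),(440,537),(107,537)],270,170,6)
x=R.from_rotvec(s['ee_rot']).as_matrix()[:,0]; print('xdir-pi',np.arctan2(-x[1],-x[0]), 'dturn',a-np.arctan2(-x[1],-x[0]),'dpos',ctr-s['tcp_pos'])
# bay3 board check in w12
c=load('w12'); 
for n,(u,v),z in [('ll',(160,487),24),('lr',(442,500),24)]: 
    p=atz(c,340+u/5,190+v/5,z); q=p[:2]-[511.9,222.7]; print(n,np.round([q@[.99275,.1202],q@[-.1202,.99275]],1))
```

```text
time 16.025
joint_pos [-0.726  0.257 -0.212  1.104  0.    -0.447]
tcp_pos [ 443.04  -285.892  158.26 ]
ee_rot [-4.36e-01 -3.11e+00 -3.00e-03]
force [-0.197  1.951  0.007]
finger_gap 0.499
ctr [ 444.3 -291.5    6. ] len 69.7 49.8 yaw -0.276 -0.285
xdir-pi -0.2783112896054995 dturn 0.002080158134145582 dpos [   1.23106986   -5.59658385 -152.25990617]
ll [ 32.8 -24.5]
lr [35.4 25.2]
```

```bash
python3 -m creep '{"delta_pos":[[0.0012,-0.0056,-0.05],[0.0012,-0.0056,-0.1],[0.0012,-0.0056,-0.13],[0.0012,-0.0056,-0.147],[0.0012,-0.0056,-0.147],[0.0012,-0.0056,-0.147],[0.0012,-0.0056,-0.147],[0.0012,-0.0056,-0.147]],"turn":[[0,0,0],[0,0,0],[0,0,0],[0,0,0],[0,0,0],[0,0,0],[0,0,0],[0,0,0]],"claw":[0,0,0,0,0,1,1,1]}' 60
python3 -m creep '{"delta_pos":[[0,0,0],[0,0,0]],"turn":[[0,0,0],[0,0,0]],"claw":[1,1]}'
python3 - <<'E'
from h import *
s=st(); a=-.278
d=np.array(s['tcp_pos'][:2])-[444.3,-291.5]; print('tcp-ctr along',d@[np.cos(a),np.sin(a)],d)
x=R.from_rotvec(s['ee_rot']).as_matrix()[:,0]; print('xdir-pi',np.arctan2(-x[1],-x[0]))
shot('wrist','w14')
E
```

```text
time: 17.02
tcp_pos: [445.3, -293.4, 13.5]
ee_rot: [0.437, 3.109, -0.001]
force: [0.2, 2.9, 5.7]
finger_gap: 0.173
time: 17.27
tcp_pos: [445.3, -293.5, 13.5]
ee_rot: [0.437, 3.109, -0.001]
force: [-0.3, 1.9, 6.7]
finger_gap: 0.17
time 17.275
joint_pos [-0.734  0.4   -0.404  0.764  0.001 -0.454]
tcp_pos [ 445.318 -293.475   13.55 ]
ee_rot [ 4.370e-01  3.109e+00 -1.000e-03]
force [-0.259  1.902  6.68 ]
finger_gap 0.17
tcp-ctr along 1.5204536534635285 [ 1.01761687 -1.97464211]
xdir-pi -0.2794169448010409
```

View pics/w14.png

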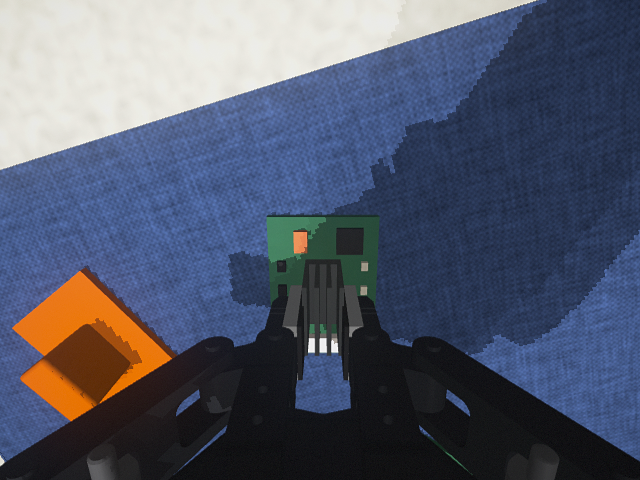

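```bash
python3 -m creep '{"delta_pos":[[0,0,0.03],[0,0,0.08],[0.005,0.02,0.12],[0.015,0.07,0.13],[0.025,0.12,0.13],[0.035,0.17,0.13],[0.045,0.22,0.13],[0.05,0.25,0.13]],"turn":[[0,0,0],[0,0,0],[0,0,0],[0,0,0.1],[0,0,0.2],[0,0,0.3],[0,0,0.4],[0,0,0.4]],"claw":[1,1,1,1,1,1,1,1]}'
python3 -m creep '{"delta_pos":[[0.01,0.05,0],[0.02,0.1,-0.02],[0.025,0.15,-0.04],[0.03,0.18,-0.05],[0.033,0.197,-0.05],[0.033,0.197,-0.05],[0.033,0.197,-0.05]],"turn":[[0,0,0],[0,0,0],[0.012,-0.1,0],[0.024,-0.2,0],[0.0313,-0.258,0],[0.0313,-0.258,0],[0.0313,-0.258,0]],"claw":[1,1,1,1,1,1,1]}'
python3 - <<'E'
from h import *
s=st(); shot('wrist','w15')
x=R.from_rotvec(s['ee_rot']).as_matrix(); print(np.arctan2(x[1,1],x[0,1])-np.pi/2)
E
```

```text
time: 18.32
tcp_pos: [494.3, -40.8, 142.3]
ee_rot: [0.193, -3.136, -0.0]
force: [1.0, 0.0, -1.8]
finger_gap: 0.176
time: 19.2
tcp_pos: [527.8, 153.5, 92.7]
ee_rot: [-0.173, 2.877, 0.022]
force: [0.4, -0.0, -1.3]
finger_gap: 0.175
time 19.2
joint_pos [ 0.14   0.165 -0.549  0.598 -0.005  0.019]
tcp_pos [527.79  153.549  92.698]
ee_rot [-0.173  2.877  0.022]
force [ 0.443 -0.03  -1.29 ]
finger_gap 0.175
0.12014793571625382
```

View pics/w15.png

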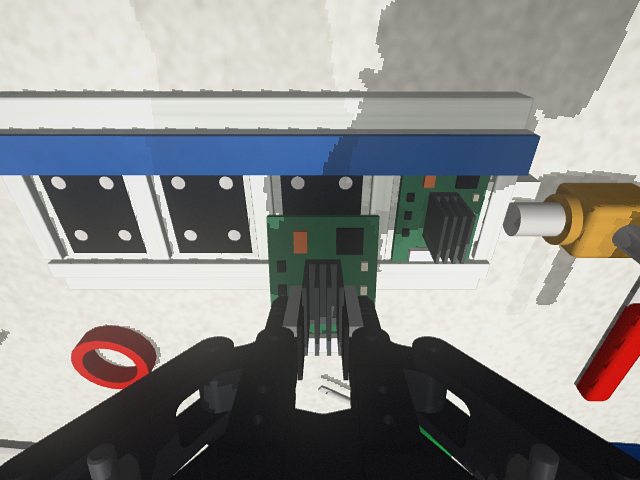

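```bash
python3 -m creep '{"delta_pos":[[0.002,0.0005,-0.03],[0.002,0.0005,-0.042],[0.002,0.0005,-0.0495],[0.002,0.0005,-0.0495],[0.002,0.0005,-0.0495]],"turn":[[0,0,0],[0,0,0],[0,0,0],[0,0,0],[0,0,0]],"claw":[1,1,1,1,1]}'
python3 - <<'E'
from h import *
s=st(); shot('wrist','w16'); crop('w16',200,60,450,260,3,'w16c')
E
```

```text
time: 19.88
tcp_pos: [530.0, 154.6, 43.4]
ee_rot: [-0.173, 2.876, 0.023]
force: [0.6, 0.7, -1.2]
finger_gap: 0.177
time 19.875
joint_pos [ 0.141  0.231 -0.611  0.467 -0.005  0.02 ]
tcp_pos [530.015 154.574  43.417]
ee_rot [-0.173  2.876  0.023]
force [ 0.621  0.719 -1.237]
finger_gap 0.177
```

View pics/w16c.png

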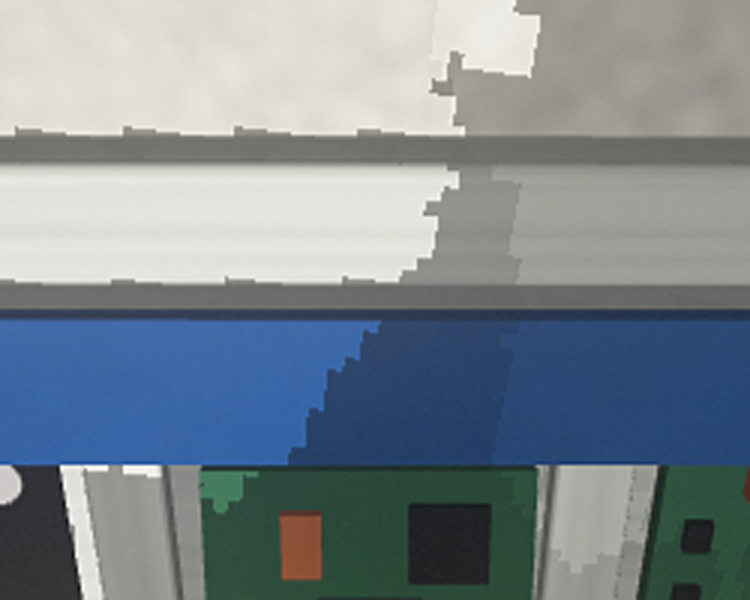

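```bash
python3 -m creep '{"delta_pos":[[-0.004,-0.0005,-0.001],[-0.008,-0.001,-0.001],[-0.0105,-0.0014,-0.001],[-0.0125,-0.0019,-0.001],[-0.0125,-0.0019,-0.001],[-0.0125,-0.0019,-0.001]],"turn":[[0,0,0],[0,0,0],[0,0,0],[0,0,0],[0,0,0],[0,0,0]],"claw":[1,1,1,1,1,1]}'
```

```text
time: 20.68
tcp_pos: [517.0, 152.7, 41.8]
ee_rot: [-0.174, 2.877, 0.023]
force: [-0.2, 0.4, -1.2]
finger_gap: 0.173
```

```bash
python3 -m creep '{"delta_pos":[[0.0013,0.0001,-0.0024],[0.0024,0.0002,-0.0049],[0.0035,0.0003,-0.0074],[0.0043,0.0004,-0.0099],[0.0043,0.0004,-0.0103],[0.0043,0.0004,-0.0103],[0.0043,0.0004,-0.0103]],"turn":[[-0.0078,0.0645,0],[-0.0157,0.129,0],[-0.0235,0.1936,0],[-0.0313,0.2581,0],[-0.0313,0.2581,0],[-0.0313,0.2581,0],[-0.0313,0.2581,0]],"claw":[1,1,1,1,1,1,1]}'
python3 - <<'E'
from h import *
s=st(); shot('wrist','w17')
E
```

```text
time: 21.55
tcp_pos: [520.9, 153.1, 31.6]
ee_rot: [-0.189, 3.135, 0.0]
force: [1.1, 0.8, 0.2]
finger_gap: 0.169
time 21.55
joint_pos [ 0.138  0.395 -0.357  0.817  0.     0.017]
tcp_pos [520.869 153.058  31.571]
ee_rot [-0.189  3.135  0.   ]
force [1.081 0.809 0.164]
finger_gap 0.169
```

View pics/w17.png

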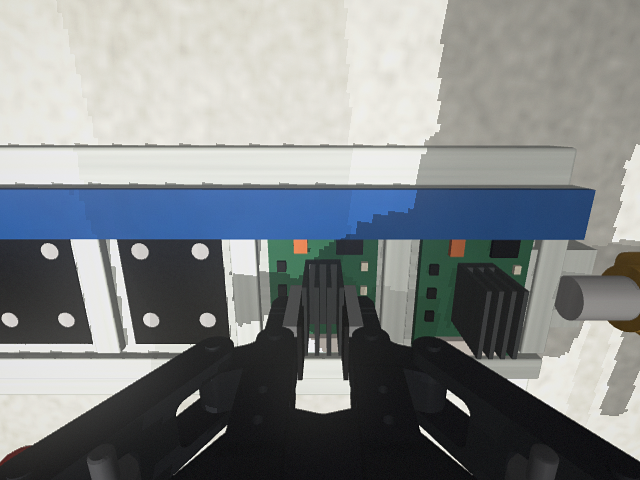

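```bash
python3 -m creep '{"delta_pos":[[0,0,0],[0,0,0],[0,0,0],[0,0,0.03],[0,0,0.07],[0,-0.03,0.11],[0,-0.06,0.13],[0,-0.07,0.13]],"turn":[[0,0,0],[0,0,0],[0,0,0],[0,0,0],[0,0,0],[0,0,0],[0,0,0],[0,0,0]],"claw":[0,0,0,0,0,0,0,0]}'
python3 - <<'E'
from h import *
shot('wrist','w18')
E
python3 -m creep '{"delta_pos":[[0.01,-0.05,0],[0.02,-0.1,0],[0.03,-0.15,0],[0.04,-0.2,0],[0.05,-0.25,0],[0.05,-0.3,0],[0.05,-0.345,0],[0.05,-0.358,0]],"turn":[[0,0,0.1],[0,0,0.2],[0,0,0.3],[0,0,0.4],[0,0,0.5],[0,0,0.58],[0,0,0.58],[0,0,0.58]],"claw":[0,0,0,0,0,0,0,0]}'
python3 -m creep '{"delta_pos":[[0,0,0],[0,0,0]],"turn":[[0,0,0],[0,0,0]],"claw":[0,0]}'
python3 - <<'E'
from h import *
st(); shot('wrist','w19')
E
```

```text
time: 22.6
tcp_pos: [522.5, 81.9, 163.2]
ee_rot: [-0.187, 3.132, -0.0]
force: [0.2, 0.4, -0.1]
finger_gap: 0.5
time: 23.65
tcp_pos: [570.6, -276.6, 159.1]
ee_rot: [1.074, -2.951, -0.003]
force: [-0.1, -0.1, 0.3]
finger_gap: 0.503
time: 23.9
tcp_pos: [571.1, -273.1, 160.8]
ee_rot: [1.08, -2.949, -0.003]
force: [-0.5, -0.6, 0.2]
finger_gap: 0.501
time 23.9
joint_pos [-0.573  0.454  0.08   1.199  0.    -1.275]
tcp_pos [ 571.051 -273.101  160.789]
ee_rot [ 1.08  -2.949 -0.003]
force [-0.507 -0.602  0.222]
finger_gap 0.501
```

View pics/w18.png

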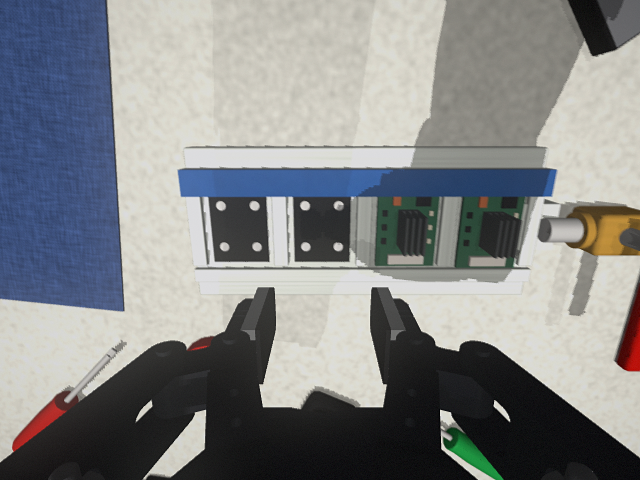

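View pics/w19.png

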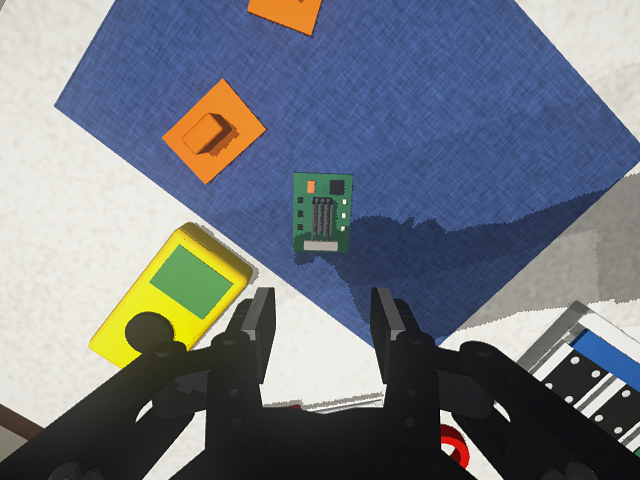

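```bash
python3 -c "
from h import *
crop('w19',270,160,370,270,6,'a10')"
```

```text
(no output)
```

View pics/a10.png

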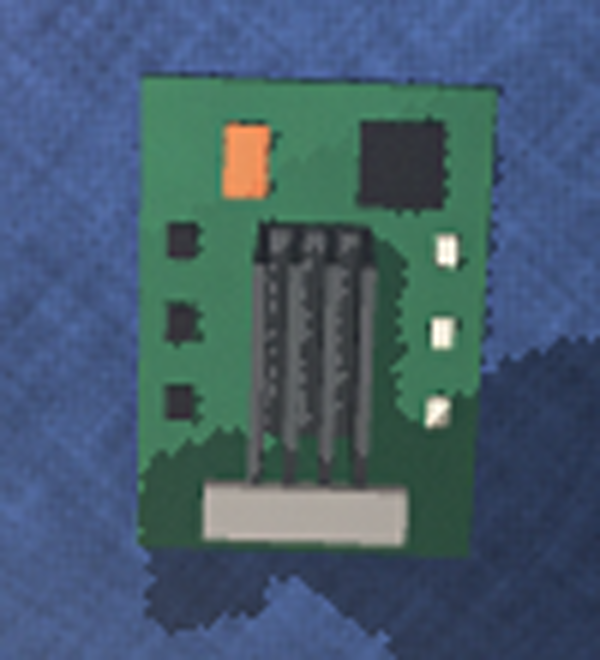

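Run:
```python
from h import *
c=load('w19'); s=arm.get_state()
ctr,a=board(c,[(140,76),(496,90),(470,555),(138,545)],270,160,6)
x=R.from_rotvec(s['ee_rot']).as_matrix()[:,0]; print('xdir-pi',np.arctan2(-x[1],-x[0]), 'dturn',a-np.arctan2(-x[1],-x[0]),'dpos',ctr-s['tcp_pos'])
```

```text
ctr [ 569.5 -276.     6. ] len 69.5 49.9 yaw 0.673 0.667
xdir-pi 0.7024023221516702 dturn -0.029541474951264357 dpos [  -1.63394595   -2.92697359 -155.10934413]
```

```bash
python3 -m creep '{"delta_pos":[[-0.0018,-0.0028,-0.05],[-0.0018,-0.0028,-0.1],[-0.0018,-0.0028,-0.13],[-0.0018,-0.0028,-0.149],[-0.0018,-0.0028,-0.149],[-0.0018,-0.0028,-0.149],[-0.0018,-0.0028,-0.149],[-0.0018,-0.0028,-0.149]],"turn":[[0,0,-0.03],[0,0,-0.03],[0,0,-0.03],[0,0,-0.03],[0,0,-0.03],[0,0,-0.03],[0,0,-0.03],[0,0,-0.03]],"claw":[0,0,0,0,0,1,1,1]}' 60
python3 -m creep '{"delta_pos":[[0,0,0],[0,0,0]],"turn":[[0,0,0],[0,0,0]],"claw":[1,1]}'
python3 - <<'E'
from h import *
s=st(); a=.67
d=np.array(s['tcp_pos'][:2])-[569.5,-276]; print('tcp-ctr along',d@[np.cos(a),np.sin(a)],d)
x=R.from_rotvec(s['ee_rot']).as_matrix()[:,0]; print('xdir-pi',np.arctan2(-x[1],-x[0]))
shot('wrist','w20')
E
```

```text
time: 24.95
tcp_pos: [570.6, -278.1, 14.2]
ee_rot: [-1.033, 2.965, -0.003]
force: [0.3, 1.3, 5.5]
finger_gap: 0.172
time: 25.2
tcp_pos: [570.6, -278.2, 14.1]
ee_rot: [-1.033, 2.965, -0.003]
force: [1.2, 1.2, 6.9]
finger_gap: 0.172
time 25.2
joint_pos [-5.800e-01  5.630e-01 -1.250e-01  8.810e-01  1.000e-03 -1.251e+00]
tcp_pos [ 570.587 -278.154   14.148]
ee_rot [-1.033  2.965 -0.003]
force [1.222 1.167 6.872]
finger_gap 0.172
tcp-ctr along -0.48523168238682857 [ 1.08727453 -2.15377004]
xdir-pi 0.6707468898825701
```

View pics/w20.png

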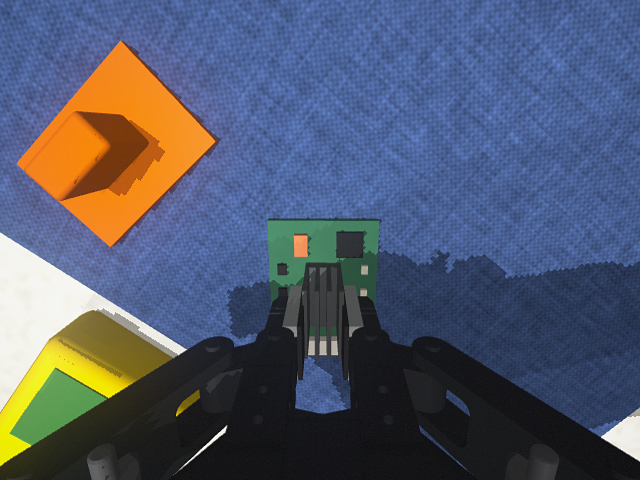

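```bash
python3 -m creep '{"delta_pos":[[0,0,0.03],[0,0,0.08],[-0.002,0.02,0.12],[-0.008,0.07,0.13],[-0.015,0.12,0.13],[-0.02,0.17,0.13],[-0.025,0.2,0.13],[-0.025,0.22,0.13]],"turn":[[0,0,0],[0,0,0],[0,0,-0.1],[0,0,-0.2],[0,0,-0.3],[0,0,-0.4],[0,0,-0.5],[0,0,-0.55]],"claw":[1,1,1,1,1,1,1,1]}'
python3 -m creep '{"delta_pos":[[-0.005,0.04,0],[-0.008,0.08,-0.02],[-0.01,0.12,-0.04],[-0.01,0.14,-0.05],[-0.01,0.141,-0.05],[-0.01,0.141,-0.05],[-0.01,0.141,-0.05]],"turn":[[0,0,0],[0,0,0],[0.012,-0.1,0],[0.024,-0.2,0],[0.0313,-0.258,0],[0.0313,-0.258,0],[0.0313,-0.258,0]],"claw":[1,1,1,1,1,1,1]}'
python3 - <<'E'
from h import *
s=st(); shot('wrist','w21')
x=R.from_rotvec(s['ee_rot']).as_matrix(); print(np.arctan2(x[1,1],x[0,1])-np.pi/2)
E
```

```text
time: 26.25
tcp_pos: [543.7, -56.1, 142.7]
ee_rot: [0.188, -3.136, -0.0]
force: [0.1, -0.3, -0.7]
finger_gap: 0.172
time: 27.12
tcp_pos: [535.2, 82.9, 93.1]
ee_rot: [-0.173, 2.877, 0.023]
force: [-0.1, -0.0, -1.5]
finger_gap: 0.175
time 27.125
joint_pos [-0.014  0.148 -0.569  0.597  0.034 -0.129]
tcp_pos [535.169  82.932  93.14 ]
ee_rot [-0.173  2.877  0.023]
force [-0.13  -0.038 -1.478]
finger_gap 0.175
0.12004403452830026
```

View pics/w21.png

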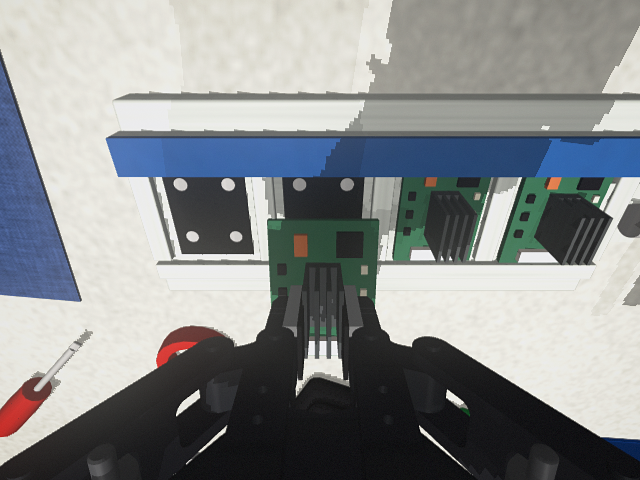

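Grip unchanged (edge at row 219). Go to (536.8, 84.4, 43).

```bash
python3 -m creep '{"delta_pos":[[0.001,0.0012,-0.03],[0.001,0.0012,-0.042],[0.001,0.0012,-0.05],[0.001,0.0012,-0.05],[0.001,0.0012,-0.05]],"turn":[[0,0,0],[0,0,0],[0,0,0],[0,0,0],[0,0,0]],"claw":[1,1,1,1,1]}'
python3 - <<'E'
from h import *
shot('wrist','w22'); crop('w22',200,60,450,260,3,'w22c')
E
```

```text
time: 27.8
tcp_pos: [536.0, 84.4, 43.0]
ee_rot: [-0.173, 2.876, 0.023]
force: [-0.0, 0.1, -0.3]
finger_gap: 0.174
```

View pics/w22c.png

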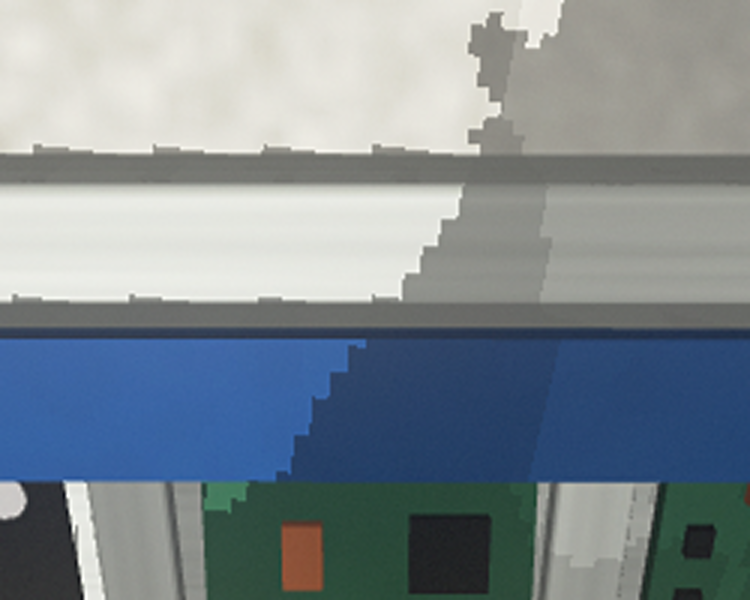

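```bash
python3 -m creep '{"delta_pos":[[-0.004,-0.0005,-0.001],[-0.008,-0.001,-0.001],[-0.0105,-0.0014,-0.001],[-0.0112,-0.0014,-0.001],[-0.0112,-0.0014,-0.001]],"turn":[[0,0,0],[0,0,0],[0,0,0],[0,0,0],[0,0,0]],"claw":[1,1,1,1,1]}'
python3 - <<'E'
from h import *
shot('wrist','w23'); crop('w23',200,60,450,260,3,'w23c')
E
```

```text
time: 28.48
tcp_pos: [524.2, 83.1, 41.5]
ee_rot: [-0.174, 2.877, 0.023]
force: [0.5, 0.1, -1.1]
finger_gap: 0.174
```

View pics/w23c.png

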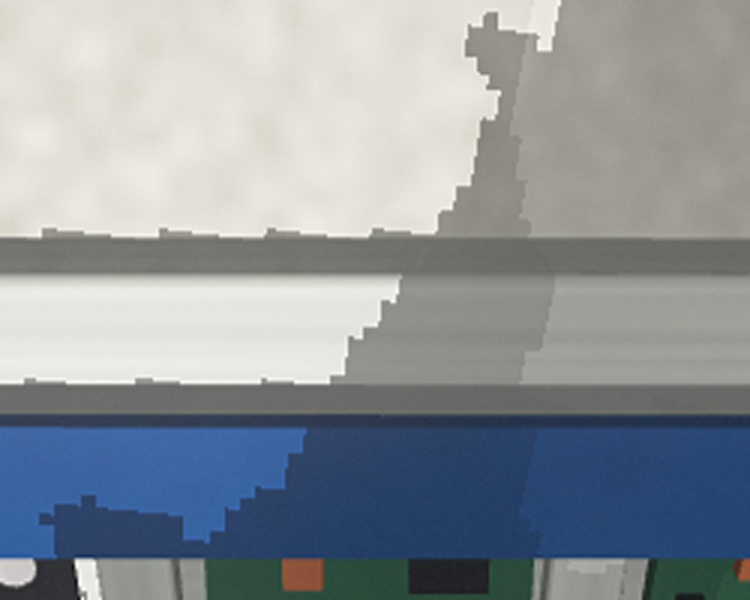

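```bash
python3 -m creep '{"delta_pos":[[0.0014,0.0001,-0.0021],[0.0026,0.0002,-0.0043],[0.0037,0.0003,-0.0066],[0.0046,0.0004,-0.0089],[0.0046,0.0004,-0.0093],[0.0046,0.0004,-0.0093],[0.0046,0.0004,-0.0093]],"turn":[[-0.0078,0.0645,0],[-0.0157,0.129,0],[-0.0235,0.1936,0],[-0.0313,0.2581,0],[-0.0313,0.2581,0],[-0.0313,0.2581,0],[-0.0313,0.2581,0]],"claw":[1,1,1,1,1,1,1]}'
python3 - <<'E'
from h import *
s=st(); shot('wrist','w24')
E
```

```text
time: 29.4
tcp_pos: [528.7, 83.5, 32.2]
ee_rot: [-0.189, 3.135, 0.0]
force: [-0.6, -0.4, -0.4]
finger_gap: 0.172
time 29.4
joint_pos [ 0.006  0.382 -0.376  0.811  0.    -0.114]
tcp_pos [528.719  83.487  32.161]
ee_rot [-0.189  3.135  0.   ]
force [-0.635 -0.44  -0.437]
finger_gap 0.172
```

View pics/w24.png

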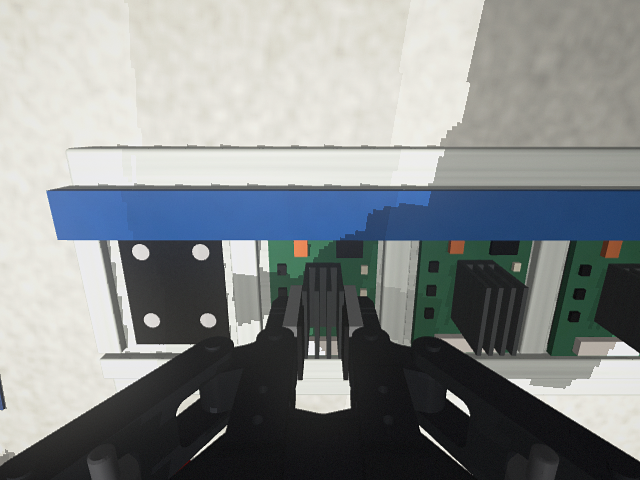

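```bash
python3 -m creep '{"delta_pos":[[0,0,0],[0,0,0],[0,0,0],[0,0,0.03],[0,0,0.07],[0,-0.03,0.11],[0,-0.06,0.13],[0,-0.07,0.13]],"turn":[[0,0,0],[0,0,0],[0,0,0],[0,0,0],[0,0,0],[0,0,0],[0,0,0],[0,0,0]],"claw":[0,0,0,0,0,0,0,0]}'
python3 - <<'E'
from h import *
shot('wrist','w25')
E
python3 -m creep '{"delta_pos":[[-0.01,-0.06,0],[-0.02,-0.12,0],[-0.03,-0.18,0],[-0.04,-0.24,0],[-0.05,-0.3,0],[-0.06,-0.36,0],[-0.075,-0.4,0],[-0.082,-0.42,0]],"turn":[[0,0,0.1],[0,0,0.2],[0,0,0.3],[0,0,0.34],[0,0,0.34],[0,0,0.34],[0,0,0.34],[0,0,0.34]],"claw":[0,0,0,0,0,0,0,0]}'
python3 -m creep '{"delta_pos":[[0,0,0],[0,0,0],[0,0,0]],"turn":[[0,0,0],[0,0,0],[0,0,0]],"claw":[0,0,0]}'
python3 - <<'E'
from h import *
st(); shot('wrist','w26')
E
```

```text
time: 30.45
tcp_pos: [530.2, 12.1, 164.0]
ee_rot: [-0.186, 3.132, -0.001]
force: [-0.4, 0.4, -0.8]
finger_gap: 0.499
time: 31.5
tcp_pos: [445.8, -407.4, 160.1]
ee_rot: [0.714, -3.058, -0.004]
force: [-0.2, 0.4, -0.9]
finger_gap: 0.502
time: 31.88
tcp_pos: [447.4, -404.9, 162.2]
ee_rot: [0.72, -3.058, -0.001]
force: [0.1, 0.8, 0.3]
finger_gap: 0.499
time 31.875
joint_pos [-0.869  0.395 -0.006  1.17   0.    -1.331]
tcp_pos [ 447.446 -404.88   162.186]
ee_rot [ 7.200e-01 -3.058e+00 -1.000e-03]
force [0.086 0.78  0.256]
finger_gap 0.499
```

View pics/w25.png

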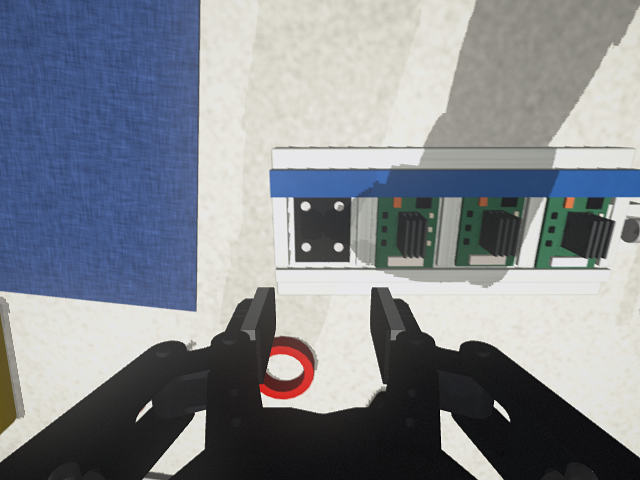

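View pics/w26.png

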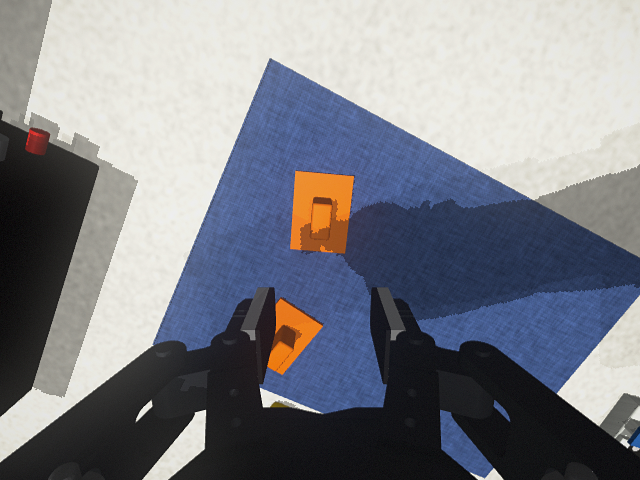

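```bash
python3 -c "
from h import *
crop('w26',270,160,370,270,6,'a11')"
```

```text
(no output)
```

View pics/a11.png

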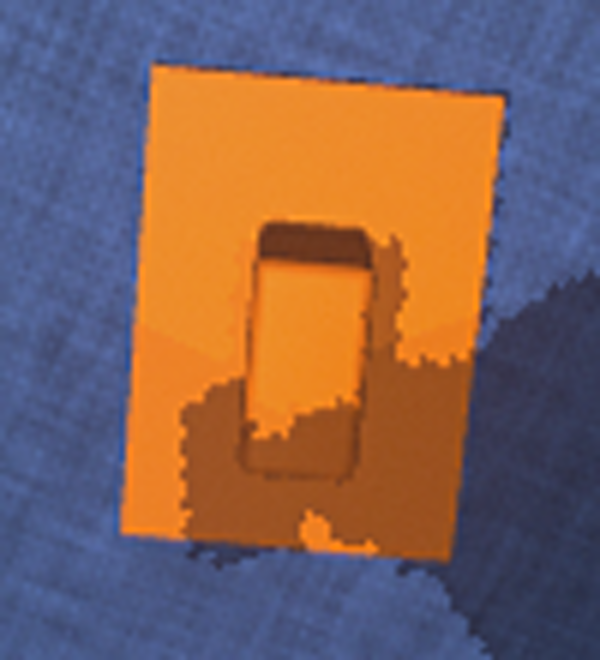

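Run:
```python
from h import *
c=load('w26'); s=arm.get_state()
ctr,a=board(c,[(150,66),(504,95),(450,562),(121,535)],270,160,6)
x=R.from_rotvec(s['ee_rot']).as_matrix()[:,0]; print('xdir-pi',np.arctan2(-x[1],-x[0]), 'dturn',a-np.arctan2(-x[1],-x[0]),'dpos',ctr-s['tcp_pos'])
```

```text
ctr [ 445.7 -407.6    6. ] len 70.2 49.9 yaw 0.376 0.379
xdir-pi 0.46257554618559005 dturn -0.08680292809474 dpos [  -1.77172311   -2.49815149 -156.30006873]
```

```bash
python3 -m creep '{"delta_pos":[[-0.0018,-0.0018,-0.05],[-0.0018,-0.0018,-0.1],[-0.0018,-0.0018,-0.13],[-0.0018,-0.0018,-0.151],[-0.0018,-0.0018,-0.151],[-0.0018,-0.0018,-0.151],[-0.0018,-0.0018,-0.151],[-0.0018,-0.0018,-0.151]],"turn":[[0,0,-0.085],[0,0,-0.085],[0,0,-0.085],[0,0,-0.085],[0,0,-0.085],[0,0,-0.085],[0,0,-0.085],[0,0,-0.085]],"claw":[0,0,0,0,0,1,1,1]}' 60
python3 -m creep '{"delta_pos":[[0,0,0],[0,0,0]],"turn":[[0,0,0],[0,0,0]],"claw":[1,1]}'
python3 - <<'E'
from h import *
s=st(); a=.377
d=np.array(s['tcp_pos'][:2])-[445.7,-407.6]; print('tcp-ctr along',d@[np.cos(a),np.sin(a)],d)
x=R.from_rotvec(s['ee_rot']).as_matrix()[:,0]; print('xdir-pi',np.arctan2(-x[1],-x[0]))
shot('wrist','w27')
E
```

```text
time: 32.92
tcp_pos: [445.9, -409.2, 12.8]
ee_rot: [-0.586, 3.085, -0.004]
force: [0.3, 0.7, 5.9]
finger_gap: 0.178
time: 33.17
tcp_pos: [446.0, -409.2, 12.8]
ee_rot: [-0.586, 3.085, -0.004]
force: [1.0, 0.6, 6.3]
finger_gap: 0.173
time 33.175
joint_pos [-0.875  0.516 -0.211  0.841  0.    -1.251]
tcp_pos [ 445.961 -409.2     12.795]
ee_rot [-0.586  3.085 -0.004]
force [0.972 0.561 6.308]
finger_gap 0.173
tcp-ctr along -0.3463586729620042 [ 0.26100498 -1.60005871]
xdir-pi 0.37568880204936167
```

View pics/w27.png

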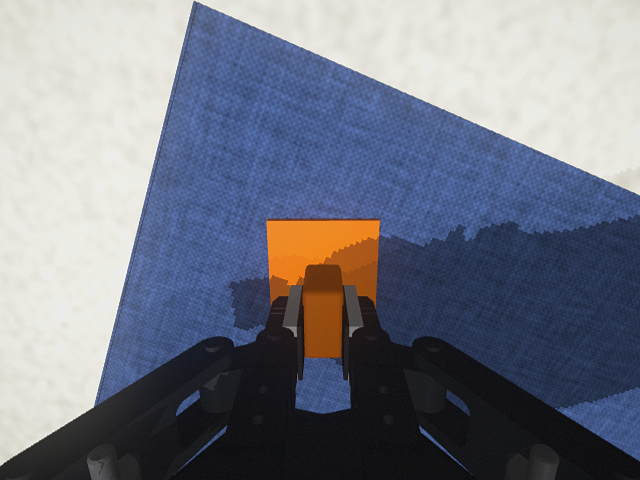

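```bash
python3 -m creep '{"delta_pos":[[0,0,0.03],[0,0,0.08],[0.005,0.02,0.12],[0.015,0.07,0.13],[0.025,0.12,0.13],[0.035,0.17,0.13],[0.045,0.22,0.13],[0.055,0.25,0.13]],"turn":[[0,0,0],[0,0,0],[0,0,-0.05],[0,0,-0.1],[0,0,-0.15],[0,0,-0.2],[0,0,-0.255],[0,0,-0.255]],"claw":[1,1,1,1,1,1,1,1]}'
python3 -m creep '{"delta_pos":[[0.01,0.05,0],[0.02,0.1,-0.02],[0.03,0.14,-0.04],[0.04,0.16,-0.05],[0.044,0.173,-0.05],[0.044,0.173,-0.05],[0.044,0.173,-0.05]],"turn":[[0,0,0],[0,0,0],[0.012,-0.1,0],[0.024,-0.2,0],[0.0313,-0.258,0],[0.0313,-0.258,0],[0.0313,-0.258,0]],"claw":[1,1,1,1,1,1,1]}'
python3 - <<'E'
from h import *
s=st(); shot('wrist','w28')
x=R.from_rotvec(s['ee_rot']).as_matrix(); print(np.arctan2(x[1,1],x[0,1])-np.pi/2)
E
```

```text
time: 34.22
tcp_pos: [499.7, -156.0, 141.4]
ee_rot: [0.191, -3.135, -0.001]
force: [1.0, 0.0, -0.5]
finger_gap: 0.177
time: 35.1
tcp_pos: [544.5, 14.1, 91.7]
ee_rot: [-0.173, 2.877, 0.022]
force: [-0.4, -0.2, -0.4]
finger_gap: 0.176
time 35.1
joint_pos [-0.161  0.157 -0.56   0.604  0.071 -0.273]
tcp_pos [544.487  14.117  91.742]
ee_rot [-0.173  2.877  0.022]
force [-0.407 -0.173 -0.432]
finger_gap 0.176
0.12025358398534758
```

View pics/w28.png

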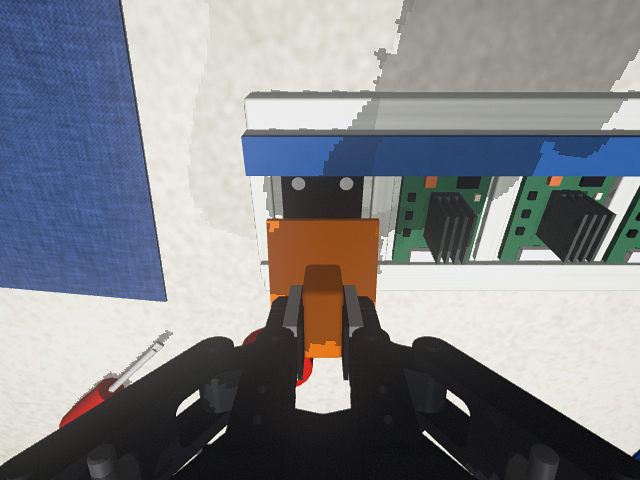

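```bash
python3 -m creep '{"delta_pos":[[0.002,0.0005,-0.03],[0.002,0.0005,-0.042],[0.002,0.0005,-0.05],[0.002,0.0005,-0.05],[0.002,0.0005,-0.05]],"turn":[[0,0,0],[0,0,0],[0,0,0],[0,0,0],[0,0,0]],"claw":[1,1,1,1,1]}'
python3 - <<'E'
from h import *
shot('wrist','w29'); crop('w29',200,60,450,260,3,'w29c')
E
```

```text
time: 35.78
tcp_pos: [546.5, 15.0, 41.7]
ee_rot: [-0.174, 2.876, 0.023]
force: [-0.8, 0.4, -0.6]
finger_gap: 0.17
```

View pics/w29c.png

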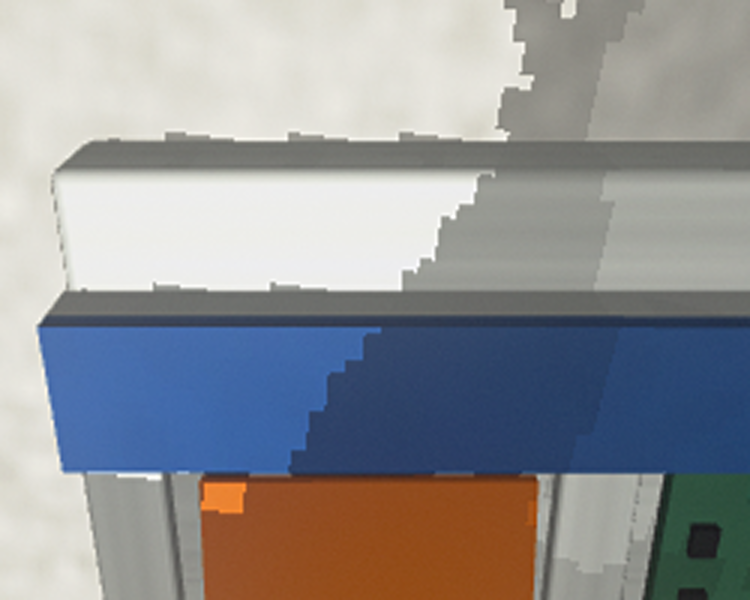

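```bash
python3 -m creep '{"delta_pos":[[-0.004,-0.0005,-0.0005],[-0.008,-0.001,-0.0005],[-0.0105,-0.0014,-0.0005],[-0.0128,-0.0016,-0.0005],[-0.0128,-0.0016,-0.0005],[-0.0128,-0.0016,-0.0005]],"turn":[[0,0,0],[0,0,0],[0,0,0],[0,0,0],[0,0,0],[0,0,0]],"claw":[1,1,1,1,1,1]}'
python3 - <<'E'
from h import *
shot('wrist','w30'); crop('w30',200,60,450,260,3,'w30c')
E
```

```text
time: 36.58
tcp_pos: [533.3, 13.6, 40.7]
ee_rot: [-0.174, 2.877, 0.023]
force: [-0.5, 0.7, -0.5]
finger_gap: 0.174
```

View pics/w30c.png

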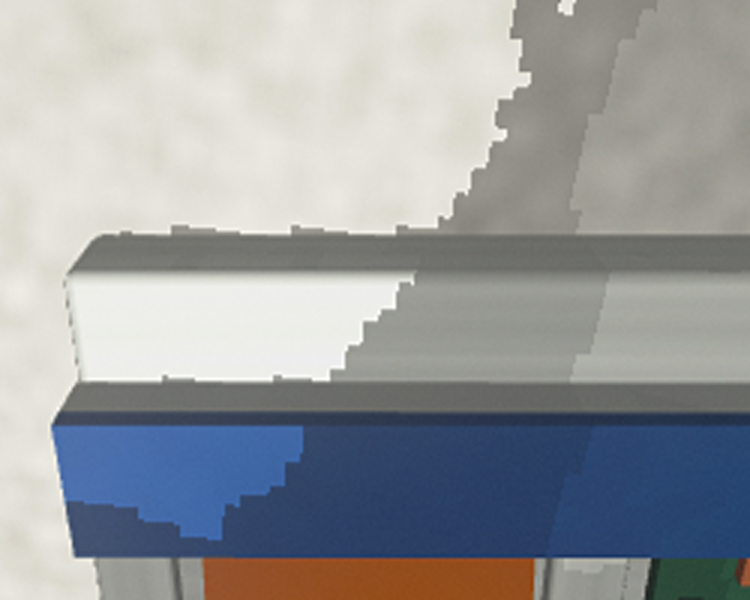

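```bash
python3 -m creep '{"delta_pos":[[0.0013,0.0001,-0.0023],[0.0025,0.0002,-0.0047],[0.0035,0.0003,-0.0071],[0.0043,0.0004,-0.0096],[0.0043,0.0004,-0.0097],[0.0043,0.0004,-0.0097],[0.0043,0.0004,-0.0097]],"turn":[[-0.0078,0.0645,0],[-0.0157,0.129,0],[-0.0235,0.1936,0],[-0.0313,0.2581,0],[-0.0313,0.2581,0],[-0.0313,0.2581,0],[-0.0313,0.2581,0]],"claw":[1,1,1,1,1,1,1]}'
python3 - <<'E'
from h import *
s=st(); shot('wrist','w31')
E
```

```text
time: 37.5
tcp_pos: [537.0, 14.0, 30.8]
ee_rot: [-0.189, 3.136, 0.0]
force: [-1.2, -0.4, -0.6]
finger_gap: 0.169
time 37.5
joint_pos [-0.124  0.387 -0.372  0.811  0.    -0.244]
tcp_pos [536.969  13.999  30.84 ]
ee_rot [-0.189  3.136  0.   ]
force [-1.212 -0.429 -0.628]
finger_gap 0.169
```

View pics/w31.png

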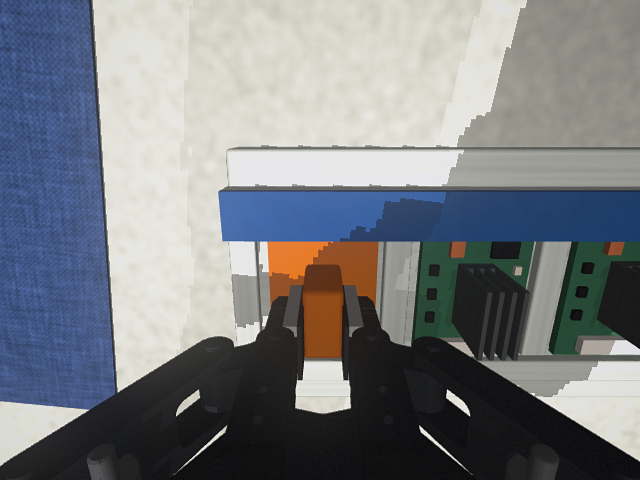

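```bash
python3 -m creep '{"delta_pos":[[0,0,0],[0,0,0],[0,0,0],[0,0,0.03],[0,0,0.07],[-0.01,0.03,0.11],[-0.02,0.06,0.15],[-0.03,0.085,0.17]],"turn":[[0,0,0],[0,0,0],[0,0,0],[0,0,0],[0,0,0],[0,0,0],[0,0,0],[0,0,0]],"claw":[0,0,0,0,0,0,0,0]}'
python3 -m creep '{"delta_pos":[[0,0,0],[0,0,0]],"turn":[[0,0,0],[0,0,0]],"claw":[0,0]}'
python3 - <<'E'
from h import *
st(); shot('wrist','w32'); crop('w32',180,140,500,300,2.4,'w32c'); shot('side','s32')
E
```

```text
time: 38.55
tcp_pos: [508.2, 99.9, 203.5]
ee_rot: [-0.189, 3.133, 0.0]
force: [0.0, 0.4, -0.4]
finger_gap: 0.499
time: 38.8
tcp_pos: [507.4, 98.7, 200.3]
ee_rot: [0.189, -3.135, 0.0]
force: [-0.9, 0.2, -0.6]
finger_gap: 0.503
time 38.8
joint_pos [ 0.037  0.213 -0.163  1.195 -0.    -0.084]
tcp_pos [507.371  98.677 200.276]
ee_rot [ 0.189 -3.135  0.   ]
force [-0.913  0.237 -0.576]
finger_gap 0.503
```

View pics/w32c.png

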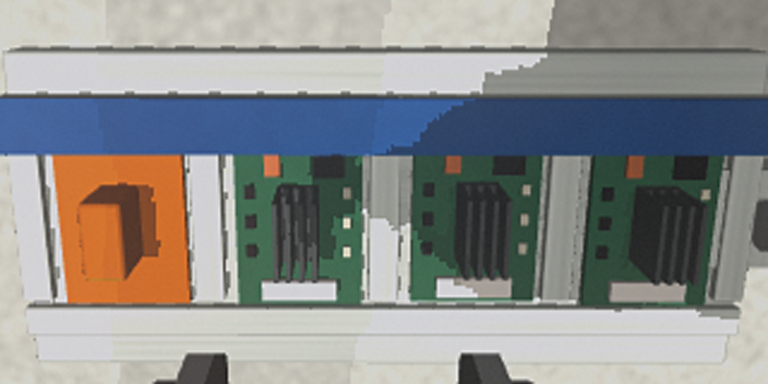

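View pics/s32.png

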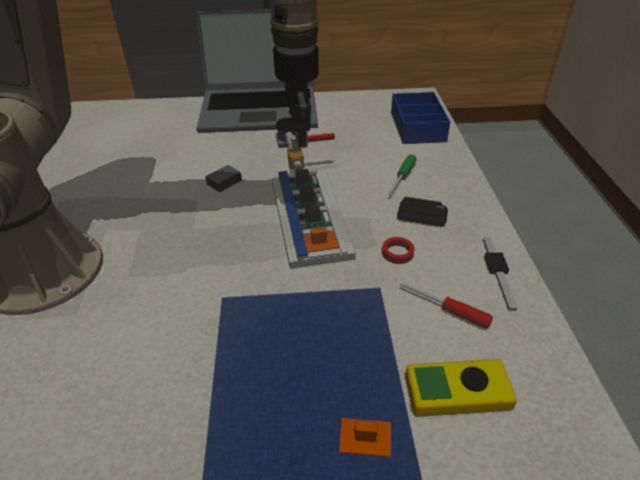

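Run:
```python
from h import *
c=load('w32'); ex=np.array([.99275,.1202]);ey=np.array([-.1202,.99275]);b0=np.array([537.1,13.9])
for i,pp in enumerate([[(68,303),(190,303)],[(237,302),(362,303)],[(410,300),(533,302)],[(582,302),(707,304)]]):
    for u,v in pp:
        q=atz(c,180+u/2.4,140+v/2.4,24)[:2]-(b0+70*i*ey); print(i,np.round([q@ex,q@ey],1))
for u,v in [(40,480)]: pass
for n,(u,v),z in [('lip edge L',(0,155),34),('lip edge R',(760,155),34)]:
    q=atz(c,180+u/2.4,140+v/2.4,z)[:2]-b0; print(n,np.round([q@ex,q@ey],1))
```

```text
0 [ 35.2 -23.5]
0 [35.1 26.2]
1 [ 34.7 -24.6]
1 [35.1 26.3]
2 [ 33.8 -24.1]
2 [34.6 26.1]
3 [ 34.6 -24. ]
3 [35.5 27.2]
lip edge L [-28.2 -39.8]
lip edge R [-28.4 244.6]
```

```bash
python3 -m creep '{"delta_pos":[[0.01,0.05,0],[0.025,0.1,0],[0.04,0.15,0],[0.05,0.2,0],[0.057,0.2245,0],[0.057,0.2245,-0.03],[0.057,0.2245,-0.04],[0.057,0.2245,-0.04]],"turn":[[0,0,0],[0,0,0],[0,0,0],[0,0,0],[0,0,0],[0,0,0],[0,0,0],[0,0,0]],"claw":[0,0,0,0,0,0,0,0]}'
python3 - <<'E'
from h import *
st(); shot('wrist','w33')
E
```

```text
time: 39.9
tcp_pos: [563.8, 322.3, 159.3]
ee_rot: [0.187, -3.132, 0.002]
force: [-0.3, -1.3, 0.4]
finger_gap: 0.499
time 39.9
joint_pos [0.396 0.488 0.131 1.217 0.    0.276]
tcp_pos [563.839 322.267 159.31 ]
ee_rot [ 1.870e-01 -3.132e+00  2.000e-03]
force [-0.269 -1.296  0.375]
finger_gap 0.499
```

View pics/w33.png

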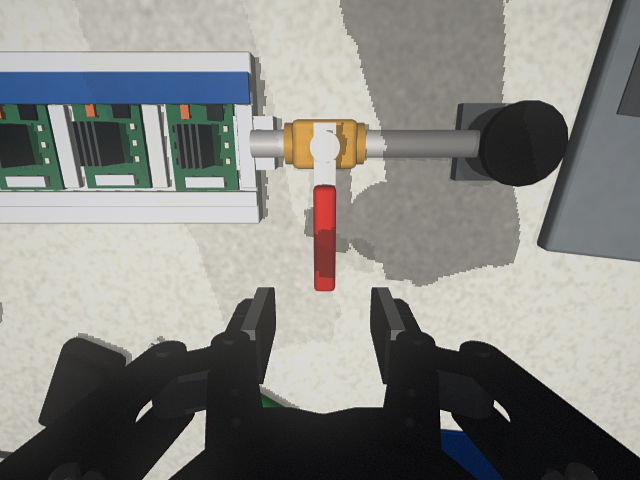

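```bash
python3 -m creep '{"delta_pos":[[0.0005,0.001,-0.04],[0.0005,0.001,-0.08],[0.0005,0.001,-0.096],[0.0005,0.001,-0.096],[0.0005,0.001,-0.096],[0.0005,0.001,-0.096]],"turn":[[0,0,0],[0,0,0],[0,0,0],[0,0,0],[0,0,0],[0,0,0]],"claw":[0,0,0,0.3,0.3,0.3]}'
python3 -m creep '{"delta_pos":[[-0.0014,0.0077,0],[-0.0037,0.0151,0],[-0.0068,0.0222,0],[-0.0109,0.0289,0],[-0.0156,0.0351,0],[-0.0211,0.0406,0],[-0.0272,0.0454,0],[-0.0339,0.0495,0]],"turn":[[0,0,0.12],[0,0,0.24],[0,0,0.36],[0,0,0.48],[0,0,0.6],[0,0,0.72],[0,0,0.84],[0,0,0.96]],"claw":[0.3,0.3,0.3,0.3,0.3,0.3,0.3,0.3]}'
python3 -m creep '{"delta_pos":[[-0.007,0.0033,0],[-0.0145,0.0057,0],[-0.0221,0.0071,0],[-0.0299,0.0077,0],[-0.0377,0.0073,0],[-0.0377,0.0073,0]],"turn":[[0,0,0.12],[0,0,0.24],[0,0,0.36],[0,0,0.48],[0,0,0.6],[0,0,0.6]],"claw":[0.3,0.3,0.3,0.3,0.3,0.3]}'
python3 - <<'E'
from h import *
st(); shot('wrist','w34')
E
```

```text
time: 40.7
tcp_pos: [566.2, 324.9, 66.9]
ee_rot: [-0.189, 3.133, 0.002]
force: [0.2, -0.4, 1.6]
finger_gap: 0.353
time: 41.7
tcp_pos: [532.4, 373.9, 66.4]
ee_rot: [-1.619, 2.689, -0.003]
force: [1.9, -2.2, -0.0]
finger_gap: 0.351
time: 42.45
tcp_pos: [494.0, 382.0, 66.3]
ee_rot: [-2.338, 2.096, -0.001]
force: [0.1, 0.5, 1.0]
finger_gap: 0.349
time 42.45
joint_pos [ 0.53   0.497 -0.094  0.978 -0.    -1.15 ]
tcp_pos [494.003 381.991  66.318]
ee_rot [-2.338e+00  2.096e+00 -1.000e-03]
force [0.089 0.512 0.994]
finger_gap 0.349
```

View pics/w34.png

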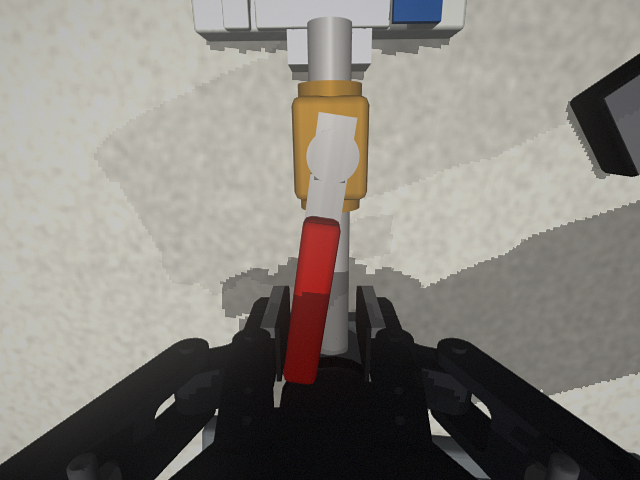

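```bash
python3 -m creep '{"delta_pos":[[-0.004,-0.0005,0],[-0.007,-0.001,0],[-0.01,-0.0015,0],[-0.012,-0.002,0],[-0.012,-0.002,0]],"turn":[[0,0,0.04],[0,0,0.08],[0,0,0.1],[0,0,0.1],[0,0,0.1]],"claw":[0.3,0.3,0.3,0.3,0.3]}'
python3 - <<'E'
from h import *
st(); shot('wrist','w35')
E
```

```text
time: 43.12
tcp_pos: [482.9, 380.0, 65.5]
ee_rot: [-2.439, 1.976, -0.003]
force: [4.8, 3.6, 0.1]
finger_gap: 0.351
time 43.125
joint_pos [ 5.360e-01  4.800e-01 -1.250e-01  9.630e-01 -1.000e-03 -1.244e+00]
tcp_pos [482.917 380.025  65.485]
ee_rot [-2.439  1.976 -0.003]
force [4.794 3.642 0.125]
finger_gap 0.351
```

View pics/w35.png

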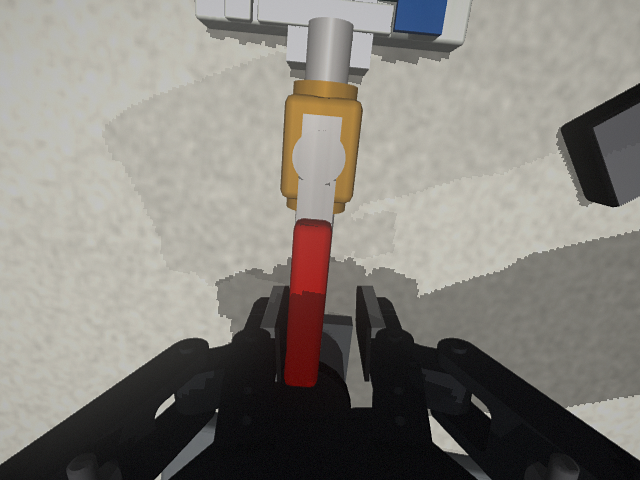

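```bash
python3 -m creep '{"delta_pos":[[-0.002,0,0],[-0.004,0,0],[-0.006,0,0],[-0.006,0,0]],"turn":[[0,0,0],[0,0,0],[0,0,0],[0,0,0]],"claw":[0.3,0.3,0.3,0.3]}'
python3 - <<'E'
from h import *
shot('wrist','w36')
def ang(c,a,b): d=atz(c,*b,86)-atz(c,*a,86); return np.arctan2(d[1],d[0])-.1205
print(ang(load('w35'),(318,160),(301,383)))
E
```

```text
time: 43.68
tcp_pos: [482.4, 380.1, 65.7]
ee_rot: [-2.432, 1.975, -0.014]
force: [19.3, 2.0, -9.7]
finger_gap: 0.352
1.5786451423915815
```

View pics/w36.png

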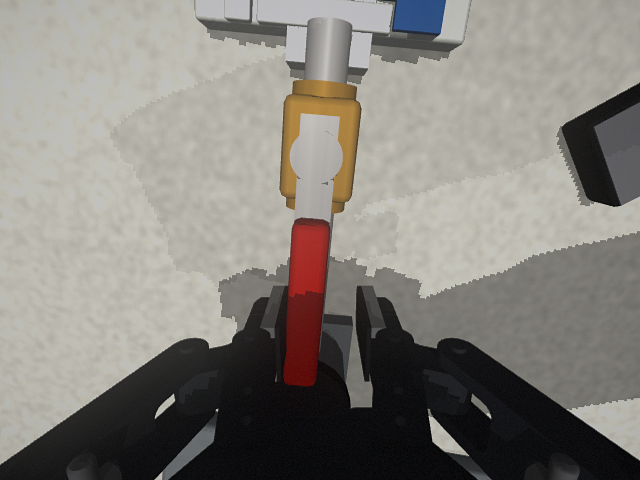

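```bash
python3 -m creep '{"delta_pos":[[0.006,0,0],[0.011,0,0],[0.011,0,0],[0.011,0,0.03],[0.011,0,0.08],[0.011,0,0.13],[0.011,0,0.15],[0.011,0,0.15]],"turn":[[0,0,0],[0,0,0],[0,0,0],[0,0,0],[0,0,0],[0,0,0],[0,0,0],[0,0,0]],"claw":[0.2,0,0,0,0,0,0,0]}'
python3 -m creep '{"delta_pos":[[-0.03,-0.02,0],[-0.06,-0.04,0.01],[-0.09,-0.05,0.02],[-0.12,-0.06,0.02],[-0.12,-0.06,0.02],[-0.12,-0.06,0.02]],"turn":[[0,0,0],[0,0,0],[0,0,0],[0,0,0],[0,0,0],[0,0,0]],"claw":[0,0,0,0,0,0]}'
python3 - <<'E'
from h import *
st(); shot('wrist','w37'); shot('side','s37'); crop('s37',190,100,390,300,3,'s37c');shot('top','t37')
E
```

```text
time: 44.72
tcp_pos: [486.7, 379.8, 216.8]
ee_rot: [-2.44, 1.975, -0.002]
force: [-0.4, 0.1, 0.1]
finger_gap: 0.501
time: 45.48
tcp_pos: [366.2, 319.2, 233.9]
ee_rot: [2.441, -1.975, -0.0]
force: [0.0, 0.2, -0.2]
finger_gap: 0.501
time 45.475
joint_pos [ 0.552  0.141 -0.169  1.262 -0.    -1.229]
tcp_pos [366.197 319.196 233.892]
ee_rot [ 2.441 -1.975 -0.   ]
force [ 0.019  0.182 -0.195]
finger_gap 0.501
```

View pics/w37.png

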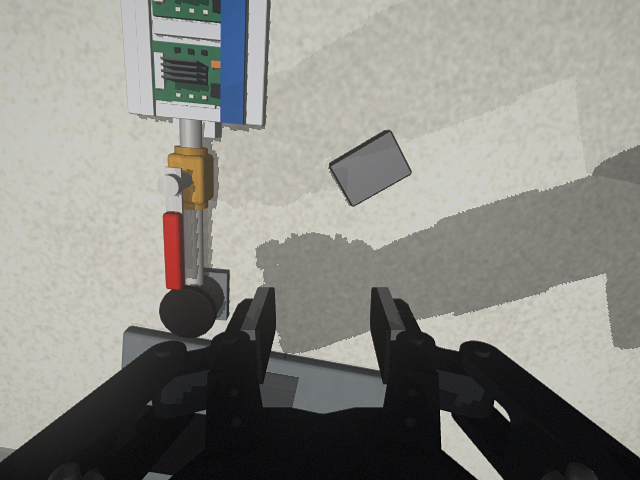

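View pics/s37c.png

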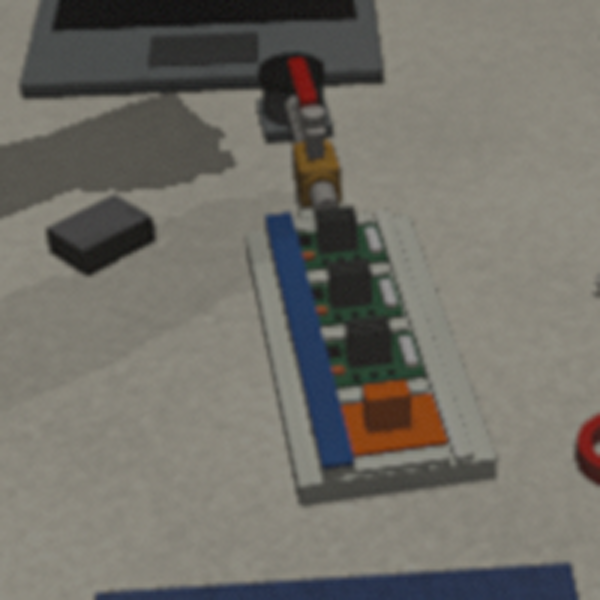

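View pics/t37.png

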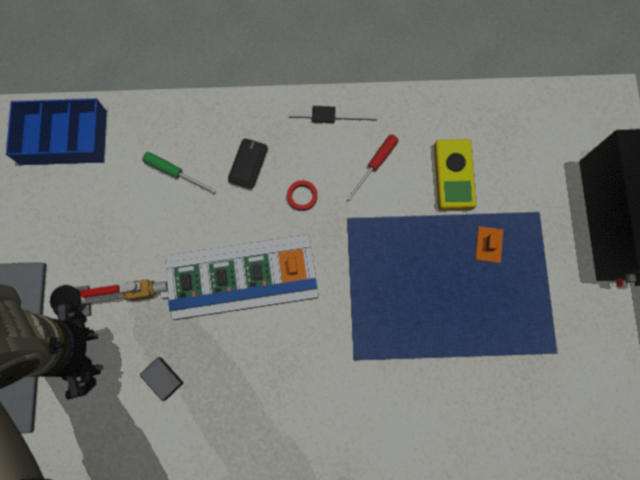

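```bash
python3 -c "
from h import *
c=load('w37'); d=atz(c,174,286,86)-atz(c,172,183,86); print(np.arctan2(d[1],d[0])-.1205)
print(arm.job_done())"
```

```text
1.5533882347455583
the job is handed in; nothing more can be done
None
```

The job is handed in, at about 45 s on the robot's clock out of the 210 s allowed. It reports no verdict, so what follows rests on my own checks.

**What I did**
- I swung the lever shut against its stop while all four bays were empty, with about 20 N of back-force at the stop.
- I loaded the three green boards into bay3, bay2 and bay1, and one orange cover into bay0. Each went in tilted under the blue lip and was then lowered flat.
- I swung the lever open against its stop and moved the arm clear. The second cover stays on the mat.

**Last checks**
- **Plates:** In the wrist picture all four lie inside the ridge, centred within about 2 mm and flat as far as the pictures show. I checked height and flatness only by their plate widths at the expected height, not by a separate triangulation.
- **Lever:** I measured 1.58 rad at the stop with 19 N of back-force, and 1.55 rad after backing away.
- **Bystanders:** They look unmoved in the top view.
- **Contact:** The tool reads about zero force, so the arm is touching nothing.

**Disagreement:** The top and side cameras put the holder about 5 mm off from the wrist camera in x and y. I worked from the wrist camera, which agreed with itself from two directions to 1–2 mm.

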